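# Walk the adhesive tin out onto its drip card

### The arm

A 7-joint arm with a two-finger parallel gripper is mounted at the origin on the work surface. World frame = base frame: x ahead of the robot, y to its left, z up, the work surface at z = 0. Lengths are in m, angles in rad, forces in N, time in s.
With the tool pointing down it reaches from about 0.425 to 0.925 m from the base axis. Payload 6.8 kg.
Tool frame: the origin (TCP) lies midway between the tips of the shut fingers; the grasp point (between the pads) lies r.pinch_z behind it (r.pinch_z is the distance from the TCP to the grasp point, in m); y points along the fingers, x is the direction in which the jaws open and shut, and the axes are right-handed (so a half turn about y gives the same grasp; the last joint's range is limited). The gripper opens to 85 mm and grips with 20 to 120 N. Pads are 22 mm wide; open, the fingers measure 114 mm over their backs; the gripper's body (76 mm by 85 mm) begins 54 mm behind the grasp point. The pads swing forward as they close: fully open they stand 13 mm farther back than shut.
Start: joints at [1.045, 0.477, 0.022, 1.555, -0.011, 1.109, -0.083], TCP at [0.274, -0.617, 0.231] pointing down, gripper open.
Joint ranges: [-2.96, 2.96], [-0.34, 2.1], [-1.41, 1.46], [0.24, 2.44], [-1.37, 4.51], [0.17, 1.92], [-2.96, 2.96]. Speed limits (rad/s): [2.39, 2.39, 3.14, 3.14, 3.14, 3.14, 3.14].

### API

Orientations are given as a rotation vector (axis times angle).
In Python, from workcell import r, capture, camera_model, recognise, place_of gives the robot as it stands.
- The arm moves only by the tool drive_tool, never from a script. Its argument "deltas" is a list of rows, each a list of 7 numbers: the turn, a rotation vector about the tool's x, y, z in degrees, then the shift along the tool's x, y, z in mm, then the opening, from -1 (shut) to 1 (fully open), so that 0 is half open. In form: [[rx, ry, rz, dx, dy, dz, grip], ...]. A call has 1 to 20 rows; each row shifts and turns the pose as measured when the row begins, along the tool's axes as they then stand; what a row does not reach is not made up. A row lasts 1/12 s, in which the tool goes at most 41.7 mm and 7.16 degrees, less where a joint would pass 70% of its speed; a pose out of reach is approached as far as the arm can. A call with a gripper value outside its range is refused whole. The fingers move at their own pace and stop on an object; the grip force is fixed at half the most. Time passes only in rows, so rows that do not move let the fingers close. It gives the time, the measured TCP pose, the force and the opening at its end, in the units of the state.
- r.get_obs(): the state, without advancing time (a new reading comes with each control period).
- capture(name): name is "scene" or "top"; returns the picture (480x640x3 uint8, red, green, blue); there is no depth.
- camera_model(name): a dict with "mtx" (3x3 intrinsics, pixels), "dist_coeffs" ([k1, k2, p1, p2, k3] as OpenCV has them; the pictures are not rectified), "rvec" (rotation vector, rad) and "tvec" (3), from world to camera coordinates, as OpenCV has them. Camera axes: x right, y down, z forward; pixel columns grow to the right and rows downward; lengths in m; the calibration is good to about 2 mm. A picture is of the moment at which its call begins. camera_model takes no time and is no camera call.
- r.close_job(): hands the job in, once; it reports no verdict.
Trained networks look in the newest picture that a camera, given by its name, has taken for a name from the list of things; names that differ only in an ending like _2 or _b are one class to them, and where a whole thing is asked for, a point or a joint stands for the part that bears it (a point fixed in the world has none). Each returns a list of dicts, best first, with "conf" (0 to 1); they miss things now and then, are a little off and sometimes report something else, mostly with a low value. They report only what shows in the picture. A call takes as long as a camera call. They do not tell look-alikes from the thing itself.
- recognise(camera, label): "point" ([column, row] in pixels, amid what is visible of it).
- place_of(camera, label): "point" ([column, row] in pixels: a listed point, or the origin of a listed thing).
The state is a dict: "t": time; "joint_pos": joint angles; "qvel": joint speeds; "joint_efforts": joint torques, N m; "position": TCP position; "tcp_rot": TCP orientation; "contact_force": force on the tool from outside, world axes, zero at the start; "torque": the same for the moment, N m; "gripper_width": finger opening in m.
Only numpy, scipy, OpenCV 4.12 (cv2) and the standard library are available. Lean on these libraries where they do the work, as an engineer would, in place of code of your own. Each camera call takes 0.05 s, during which the arm holds its last target.

### The job

Walk the square adhesive tin out from under the shelf until it stands upright and wholly on the cardboard drip card. Tip it forward, towards you, and swing it in wide steps, first on one of its front bottom corners and then on the other. Its cap gives a good hold but is no carrying handle, so never lift the tin clear of the bench; do not let it topple, and leave the other things where they are.

Things in the scene. Friction and masses are not known exactly. Their poses are not given: they have to be found in the camera images.
- tin_mid (a point): centre (half-way up) of the square metal adhesive tin: body 96 x 96 mm, 150 mm high, 0.6 to 1 kg, standing on the bench with its back part under the shelf. z is the tin's upright axis; its front face looks along -x (towards the robot at yaw 0), its left face along +y. The body is too wide to grip.
- tin_cap (a point): on the tin's upright axis, the middle of its round black screw cap: cap 44 mm across and 32 mm high; this point is 174 mm above the tin's underside, the cap runs from 158 to 190 mm, on a neck 36 mm across standing on the flat top at 150 mm. The cap is fixed tight to the tin and may be gripped.
- tin_front_left (a point): the front left bottom corner of the tin (48 mm from the tin's axis along its x and along its y, at the underside)
- tin_front_right (a point): the front right bottom corner of the tin (48 mm from the tin's axis along its x and along its y, at the underside)
- tin_back_left (a point): the back left bottom corner of the tin (48 mm from the tin's axis along its x and along its y, at the underside)
- tin_back_right (a point): the back right bottom corner of the tin (48 mm from the tin's axis along its x and along its y, at the underside)
- card: flat brown cardboard drip card, 150 x 150 mm, lying on the bench in front of the tin (it is fixed and under 1 mm thick); origin at its centre on the bench, x and y along its sides
- shelf: fixed riser shelf on the bench: plywood board 760 mm wide (along its y), 160 mm deep, 18 mm thick, underside 232 mm above the bench, on steel legs at both ends, with stock on top up to 350 mm above the bench. Origin on the bench straight below the middle of the board's front edge; the board extends from there 160 mm along +x. The tin's cap stands only 26 to 36 mm in front of this edge, so a gripper pointing straight down would hit the board.
- round_can: a closed round steel can, 84 mm across, 115 mm high; loose; to be left alone; origin at the centre of its underside
- brush_jar: a glass jar, 72 mm across, 80 mm high, with three glue brushes standing in it up to 180 mm; loose; to be left alone; origin at the centre of its underside
- weight: a dark steel pattern weight, 76 mm across, 80 mm high, with a knob; loose; to be left alone; origin at the centre of its underside
- thread_cone: a cone of thread, 70 mm across, 112 mm high; loose; to be left alone; origin at the centre of its underside
- tape: a roll of tape lying flat, 96 mm across, 25 mm high; loose; to be left alone; origin at the centre of its underside
- mallet: a mallet standing on its 68 mm round white head, handle upwards, 235 mm high; loose; to be left alone; origin at the centre of its underside
- rivet_carton: a small closed carton, 100 x 70 x 45 mm high; loose; to be left alone; origin at the centre of its underside
Not all that is in view belongs to the job. Leave any green or red look-alike of the part that bears tin_mid alone.

How it is judged:
By the outcome, as a careful person would: the job done as asked, in the order asked, and still so for the second after the job is handed in, with the robot touching nothing.
It also fails if it takes over 48 s, if anything falls off the work surface, if the arm or the gripper's body presses on something with over 40 N, if the wrist force passes 120 N, or if a joint passes its speed limit or range.

## Working session

There is one attempt and no reset: what is moved stays moved. The work goes in short steps, Python scripts to look and compute and a tool call to move; the robot and the scene stay as the last step left them, time stands still between calls to the robot, and variables do not carry over. Pictures are saved under pics/ and viewed, and the job is handed in when it is done.

Besides the shell and the picture viewer there is one more tool, called after ">>>" as name(argument=value, ...), one argument or row to a line, values as JSON. drive_tool: Moves the arm, as the interface text tells. Its arguments: {"type":"object","properties":{"deltas":{"type":"array"}},"required":["deltas"]}

```bash
ls; mkdir -p pics; cat > h.py <<'E'
import numpy as np, cv2
from workcell import r, capture, camera_model, recognise, place_of
from scipy.spatial.transform import Rotation as R
def cam(n):
    m=camera_model(n); K=np.array(m['mtx'],float); d=np.array(m['dist_coeffs'],float); return K,d,np.array(m['rvec'],float).reshape(3),np.array(m['tvec'],float).reshape(3)
def ray(n,p):
    K,d,rv,tv=cam(n); u=cv2.undistortPoints(np.array([[p]],float),K,d)[0,0]
    Rm=R.from_rotvec(rv).as_matrix(); return -Rm.T@tv, Rm.T@np.array([u[0],u[1],1])
def onz(n,p,z):
    o,v=ray(n,p); return o+v*(z-o[2])/v[2]
def proj(n,P):
    K,d,rv,tv=cam(n); return cv2.projectPoints(np.atleast_2d(np.array(P,float)),rv,tv,K,d)[0][:,0]
def save(n,f):
    im=capture(n); cv2.imwrite('pics/'+f,im[:,:,::-1]); return im
E
python3 - <<'E'
from h import *
np.set_printoptions(precision=4,suppress=True)
for n in ('scene','top'):
    save(n,n+'0.png'); print(n,ray(n,[320,240]))
for n in ('scene','top'):
  for l,z in (('tin_mid',.075),('tin_cap',.174),('tin_front_left',0),('tin_front_right',0),('card',0),('shelf',0)):
    for e in place_of(n,l)[:2]:
        print(n,l,e['conf'],np.round(e['point'],1),onz(n,e['point'],z))
o=r.get_obs(); print(o, r.pinch_z)
E
```

```text
pics
scene (array([0.6669, 0.3324, 1.1176]), array([-0.1535, -0.2754, -0.9491]))
top (array([0.3564, 0.0638, 1.0605]), array([ 0.1576, -0.0162, -0.9875]))
scene tin_mid 0.9 [244.4 141. ] [ 0.5386 -0.285   0.075 ]
scene tin_cap 0.94 [237.7 120.4] [ 0.5412 -0.2816  0.174 ]
scene tin_cap 0.92 [403.2 438.2] [0.5641 0.4712 0.174 ]
scene tin_front_left 0.91 [248.3 182.5] [ 0.573 -0.216 -0.   ]
scene tin_front_left 0.85 [321.8 320.1] [0.5768 0.1831 0.    ]
scene tin_front_right 0.85 [275. 157.] [ 0.4799 -0.2483  0.    ]
scene tin_front_right 0.81 [400.3 407. ] [0.5167 0.4374 0.    ]
scene card 0.82 [330.6 290.3] [0.5244 0.1308 0.    ]
scene shelf 0.2 [467.6 379.6] [0.3519 0.4609 0.    ]
top tin_mid 0.61 [458.3 227.4] [ 0.5392 -0.2756  0.075 ]
top tin_mid 0.21 [217.7 197.4] [0.6181 0.2864 0.075 ]
top tin_cap 0.79 [120.6 211.7] [0.5642 0.4722 0.174 ]
top tin_cap 0.78 [277.2 179. ] [0.6301 0.1381 0.174 ]
top tin_front_left 0.79 [424.7 218.9] [ 0.5758 -0.2173  0.    ]
top tin_front_left 0.7 [132.  242.6] [0.525 0.518 0.   ]
top tin_front_right 0.96 [433.5 259.6] [ 0.4728 -0.2337  0.    ]
top tin_front_right 0.94 [300.1 213.1] [0.5944 0.0952 0.    ]
top card 0.69 [285.9 239.2] [0.5287 0.1309 0.    ]
top card 0.33 [263.7 222.4] [0.5719 0.1862 0.    ]
{'t': 0.7, 'joint_pos': array([ 1.0449,  0.477 ,  0.0224,  1.5554, -0.0115,  1.1093, -0.0831]), 'qvel': array([ 0.0016,  0.0003, -0.0017, -0.0006, -0.0024, -0.0017, -0.0008]), 'joint_efforts': array([  0.0001, -59.6161,   1.6056, -28.149 ,   0.0124,   0.0014,
        -0.    ]), 'position': array([ 0.2739, -0.617 ,  0.2313]), 'tcp_rot': array([-1.3784,  0.8962, -0.8962]), 'contact_force': array([ 0.342 , -0.0502,  0.5085]), 'torque': array([-0.001 , -0.0138,  0.013 ]), 'gripper_width': 0.08563498766782741} 0.0187
```

View pics/scene0.png

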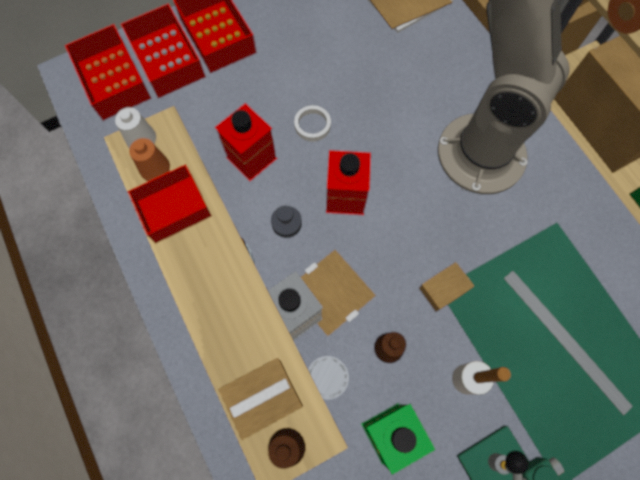

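View pics/top0.png

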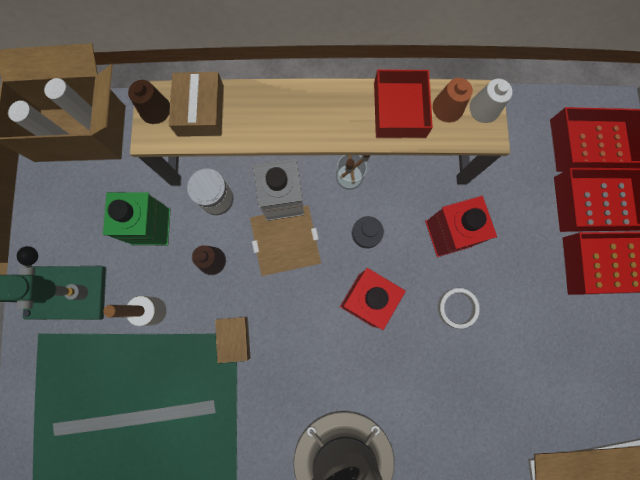

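```bash
python3 - <<'E'
from h import *
o=r.get_obs(); print(R.from_rotvec(o['tcp_rot']).as_matrix().round(3)); print([a for a in dir(r) if a[0]!='_'])
E
```

```text
[[ 0.406  0.     0.914]
 [-0.914 -0.     0.406]
 [ 0.    -1.    -0.   ]]
['Unreachable', 'close_job', 'get_obs', 'pinch_z']
```

```bash
python3 - <<'E'
import cv2
a=cv2.imread('pics/top0.png')[140:290,220:380]; b=cv2.imread('pics/scene0.png')[240:345,235:385]
cv2.imwrite('pics/a.png',cv2.resize(a,None,fx=5,fy=5,interpolation=2)[:600*5//5*1+150,:800][:600]); cv2.imwrite('pics/b.png',cv2.resize(b,None,fx=5,fy=5,interpolation=2))
E
python3 - <<'E'
from h import *
np.set_printoptions(precision=4,suppress=True)
for n,box in (('scene',(235,240,385,345)),('top',(220,130,380,290))):
  for l,z in (('tin_mid',.075),('tin_cap',.174),('tin_front_left',0),('tin_front_right',0),('tin_back_left',0),('tin_back_right',0),('card',0)):
    for e in place_of(n,l):
        p=e['point']
        if box[0]<p[0]<box[2] and box[1]<p[1]<box[3]: print(n,l,round(e['conf'],2),np.round(p,1),onz(n,p,z))
for n in ('scene','top'):
  for l in ('round_can','brush_jar','weight','thread_cone','tape','mallet','rivet_carton'):
    for e in place_of(n,l)[:1]: print(n,l,round(e['conf'],2),np.round(e['point'],1),onz(n,e['point'],0))
E
```

```text
scene tin_cap 0.57 [287.5 296.5] [0.6284 0.132  0.174 ]
scene tin_front_left 0.85 [321.8 320.1] [0.5768 0.1831 0.    ]
scene tin_back_left 0.81 [287.2 340.2] [0.6693 0.1857 0.    ]
scene card 0.82 [330.6 290.3] [0.5244 0.1308 0.    ]
top tin_mid 0.2 [275.8 179.6] [0.6593 0.1497 0.075 ]
top tin_cap 0.78 [277.2 179. ] [0.6301 0.1381 0.174 ]
top tin_front_right 0.94 [300.1 213.1] [0.5944 0.0952 0.    ]
top tin_front_right 0.69 [359.7 270.6] [ 0.4483 -0.0498  0.    ]
top card 0.69 [285.9 239.2] [0.5287 0.1309 0.    ]
top card 0.33 [263.7 222.4] [0.5719 0.1862 0.    ]
scene round_can 0.79 [327.9 379.2] [0.629  0.3071 0.    ]
scene brush_jar 0.53 [242.9 263.8] [ 0.6792 -0.028   0.    ]
scene weight 0.66 [285.2 219.7] [ 0.5367 -0.0802  0.    ]
scene thread_cone 0.8 [387.7 348. ] [0.4747 0.3122 0.    ]
scene tape 0.86 [311.4 124.1] [ 0.3498 -0.2895  0.    ]
scene mallet 0.76 [466.7 378.9] [0.3528 0.4586 0.    ]
scene rivet_carton 0.75 [443.1 288.3] [0.286  0.2555 0.    ]
top round_can 0.93 [216.7 196.4] [0.6406 0.3059 0.    ]
top brush_jar 0.85 [348.3 175. ] [ 0.6921 -0.0282  0.    ]
top weight 0.63 [365.1 235.7] [ 0.5349 -0.0658  0.    ]
top thread_cone 0.63 [213.2 261.4] [0.4755 0.3107 0.    ]
top tape 0.89 [451.9 306.5] [ 0.357  -0.2732  0.    ]
top mallet 0.85 [152.2 311.1] [0.3549 0.459  0.    ]
top rivet_carton 0.96 [232.9 341.4] [0.2815 0.2594 0.    ]
```

View pics/a.png

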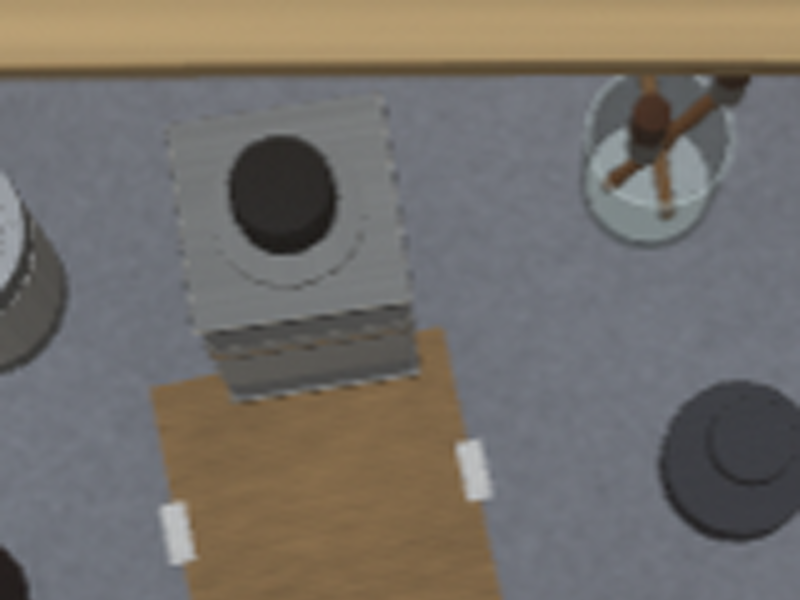

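View pics/b.png

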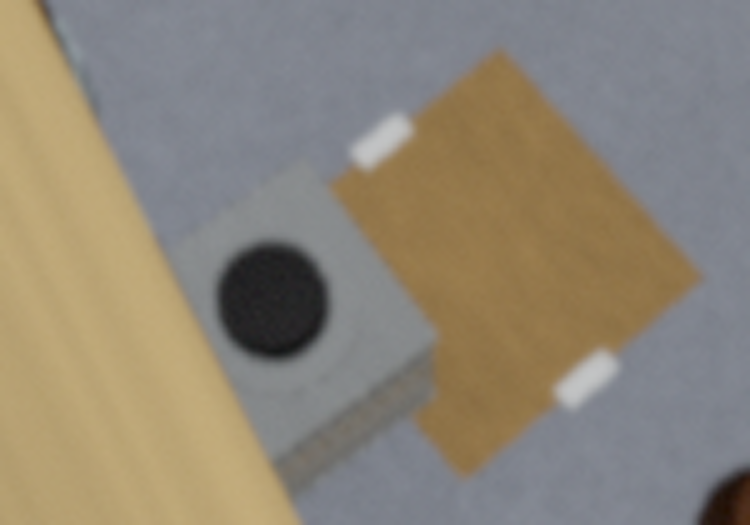

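```bash
python3 - <<'E'
from h import *
np.set_printoptions(precision=4,suppress=True)
for n,p,z,l in (('top',(276.6,178.4),.19,'cap'),('scene',(289.4,300),.19,'cap'),('top',(253.4,165.6),.15,'BL'),('top',(296.6,159.4),.15,'BR'),('top',(302,200.6),.15,'FR'),('top',(260.6,206.6),.15,'FL'),('top',(303.6,214.4),0,'FR'),('top',(267.4,220),0,'FL'),('scene',(322.4,307),.15,'FL'),('scene',(295,272),.15,'FR'),
 ('scene',(335,249.6),0,'cardNR'),('scene',(375.6,295.4),0,'cardNL'),('scene',(328,335.6),0,'cardFL'),('top',(250.4,217.6),0,'cardFL'),('top',(309,206),0,'cardFR'),('top',(321,263),0,'cNR'),('top',(262,275),0,'cNL'),
 ('top',(132,155),.232,'shelfL'),('top',(509,155),.232,'shelfR'),('scene',(172,107),.25,'shelfR'),('scene',(346,447),.25,'shelfL')):
    print(n,l,onz(n,p,z))
E
```

```text
top cap [0.6265 0.138  0.19  ]
scene cap [0.629  0.1434 0.19  ]
top BL [0.6689 0.1925 0.15  ]
top BR [0.6817 0.0976 0.15  ]
top FR [0.5883 0.0864 0.15  ]
top FL [0.5762 0.1758 0.15  ]
top FR [0.5909 0.0864 0.    ]
top FL [0.5779 0.177  0.    ]
scene FL [0.575  0.1802 0.15  ]
scene FR [0.5898 0.0883 0.15  ]
scene cardNR [0.4658 0.0473 0.    ]
scene cardNL [0.4366 0.1927 0.    ]
scene cardFL [0.5815 0.2215 0.    ]
top cardFL [0.5846 0.2197 0.    ]
top cardFR [0.6123 0.0727 0.    ]
top cNR [0.4683 0.0448 0.    ]
top cNL [0.4406 0.1897 0.    ]
top shelfL [0.6685 0.4297 0.232 ]
top shelfR [ 0.6591 -0.3381  0.232 ]
scene shelfR [ 0.6594 -0.3296  0.25  ]
scene shelfL [0.6646 0.4253 0.25  ]
```

```bash
cat >> h.py <<'E'
np.set_printoptions(precision=4,suppress=True)
def pose():
    o=r.get_obs(); T=np.eye(4); T[:3,:3]=R.from_rotvec(o['tcp_rot']).as_matrix(); T[:3,3]=o['position']; return T
def grasp_rot(psi,tau):
    y=np.array([np.sin(tau)*np.cos(psi),np.sin(tau)*np.sin(psi),-np.cos(tau)]); x=np.array([np.sin(psi),-np.cos(psi),0]); return np.c_[x,y,np.cross(x,y)]
def delta(T,G,n=1):
    "constant body step taking T to G in n rows: (rv deg, d mm); screw"
    from scipy.linalg import logm,expm
    D=np.real(logm(np.linalg.inv(T)@G))/n; D=expm(D)
    return np.r_[np.degrees(R.from_matrix(D[:3,:3]).as_rotvec()),D[:3,3]*1000].round(2)
def delta_lin(T,G,n):
    "straight line world + interpolated rotation: list of rows"
    rv=R.from_matrix(T[:3,:3].T@G[:3,:3]).as_rotvec(); out=[];
    for i in range(n):
        A=T[:3,:3]@R.from_rotvec(rv*i/n).as_matrix(); out.append(np.r_[np.degrees(rv)/n,A.T@(G[:3,3]-T[:3,3])/n*1000].round(1).tolist())
    return out
E
python3 - <<'E'
from h import *
T=pose(); psi,tau=.15,np.radians(40)
G=np.eye(4); G[:3,:3]=grasp_rot(psi,tau); a=G[:3,1]
pad=np.array([.628,.139,.178]); tcp=pad+a*.0237; print('grasp tcp',tcp); G[:3,3]=tcp-a*.10; print('pre',G[:3,3])
U=T.copy(); U[2,3]=.33; print(delta_lin(T,U,3)[0])
H=G.copy(); H[2,3]=.33; 
for x in delta_lin(U,H,20): print(x)
E
```

```text
grasp tcp [0.6431 0.1413 0.1598]
pre [0.5795 0.1317 0.2364]
[0.0, 0.0, 0.0, 0.0, -32.9, 0.0]
[2.0, 0.7, -0.3, -28.0, -0.0, 29.2]
[2.0, 0.7, -0.3, -28.4, 0.9, 28.8]
[2.0, 0.7, -0.3, -28.8, 1.7, 28.4]
[2.0, 0.7, -0.3, -29.1, 2.6, 27.9]
[2.0, 0.7, -0.3, -29.5, 3.4, 27.4]
[2.0, 0.7, -0.3, -29.9, 4.2, 26.9]
[2.0, 0.7, -0.3, -30.2, 5.0, 26.4]
[2.0, 0.7, -0.3, -30.6, 5.7, 25.8]
[2.0, 0.7, -0.3, -30.9, 6.5, 25.2]
[2.0, 0.7, -0.3, -31.3, 7.2, 24.6]
[2.0, 0.7, -0.3, -31.6, 7.9, 23.9]
[2.0, 0.7, -0.3, -32.0, 8.6, 23.2]
[2.0, 0.7, -0.3, -32.3, 9.2, 22.5]
[2.0, 0.7, -0.3, -32.6, 9.8, 21.7]
[2.0, 0.7, -0.3, -33.0, 10.4, 21.0]
[2.0, 0.7, -0.3, -33.3, 11.0, 20.2]
[2.0, 0.7, -0.3, -33.6, 11.5, 19.3]
[2.0, 0.7, -0.3, -33.9, 12.0, 18.5]
[2.0, 0.7, -0.3, -34.2, 12.5, 17.6]
[2.0, 0.7, -0.3, -34.5, 12.9, 16.8]
```

>>> drive_tool(
  deltas=[
    [0,0,0,0,-33,0,1],
    [0,0,0,0,-33,0,1],
    [0,0,0,0,-33,0,1],
    [2,0.7,-0.3,-28,0,29,1],
    [2,0.7,-0.3,-28.4,1,28.8,1],
    [2,0.7,-0.3,-28.8,1.7,28.4,1],
    [2,0.7,-0.3,-29,2.6,28,1],
    [2,0.7,-0.3,-29.5,3.4,27.4,1],
    [2,0.7,-0.3,-30,4.2,27,1],
    [2,0.7,-0.3,-30,5,26.4,1],
    [2,0.7,-0.3,-30.6,5.7,25.8,1],
    [2,0.7,-0.3,-31,6.5,25,1],
  ],
)

```text
t: 3.1
position: [0.4134, -0.2774, 0.3351]
tcp_rot: [-1.079, 0.77, -1.129]
contact_force: [0.8, 0.0, 0.3]
gripper_width: 0.0854
```

```bash
python3 - <<'E'
from h import *
T=pose(); psi,tau=.15,np.radians(40)
o=r.get_obs(); print(o['t'],o['joint_pos'],o['contact_force'])
G=np.eye(4); G[:3,:3]=grasp_rot(psi,tau); a=G[:3,1]
pad=np.array([.628,.139,.178]); tcp=pad+a*.0237; print('grasp tcp',tcp); G[:3,3]=tcp-a*.10; print('pre',G[:3,3],T[:3,3])
G[2,3]+=.03
for x in delta_lin(T,G,14): print(x)
E
```

```text
3.1 [ 0.8122 -0.0096 -0.1906  1.9808 -0.2911  0.9576 -0.5177] [0.8192 0.0165 0.2944]
grasp tcp [0.6431 0.1413 0.1598]
pre [0.5795 0.1317 0.2364] [ 0.4134 -0.2774  0.3351]
[1.5, 0.5, -0.1, -24.9, 10.1, 17.2]
[1.5, 0.5, -0.1, -25.1, 10.5, 16.7]
[1.5, 0.5, -0.1, -25.3, 10.9, 16.2]
[1.5, 0.5, -0.1, -25.4, 11.2, 15.7]
[1.5, 0.5, -0.1, -25.6, 11.6, 15.1]
[1.5, 0.5, -0.1, -25.8, 11.9, 14.6]
[1.5, 0.5, -0.1, -26.0, 12.2, 14.0]
[1.5, 0.5, -0.1, -26.1, 12.5, 13.4]
[1.5, 0.5, -0.1, -26.3, 12.8, 12.8]
[1.5, 0.5, -0.1, -26.4, 13.0, 12.2]
[1.5, 0.5, -0.1, -26.6, 13.3, 11.6]
[1.5, 0.5, -0.1, -26.7, 13.5, 11.0]
[1.5, 0.5, -0.1, -26.9, 13.7, 10.4]
[1.5, 0.5, -0.1, -27.0, 13.9, 9.8]
```

>>> drive_tool(
  deltas=[
    [1.5,0.5,-0.1,-25,10,17,1],
    [1.5,0.5,-0.1,-25,10.5,16.7,1],
    [1.5,0.5,-0.1,-25,11,16,1],
    [1.5,0.5,-0.1,-25.4,11,15.7,1],
    [1.5,0.5,-0.1,-25.6,11.6,15,1],
    [1.5,0.5,-0.1,-25.8,12,14.6,1],
    [1.5,0.5,-0.1,-26,12,14,1],
    [1.5,0.5,-0.1,-26,12.5,13.4,1],
    [1.5,0.5,-0.1,-26,12.8,12.8,1],
    [1.5,0.5,-0.1,-26.4,13,12,1],
    [1.5,0.5,-0.1,-26.6,13,11.6,1],
    [1.5,0.5,-0.1,-26.7,13.5,11,1],
    [1.5,0.5,-0.1,-27,13.7,10,1],
    [1.5,0.5,-0.1,-27,14,10,1],
  ],
)

```text
t: 4.27
position: [0.5569, 0.0914, 0.2786]
tcp_rot: [-0.768, 0.62, -1.301]
contact_force: [0.2, -1.3, -1.2]
gripper_width: 0.0853
```

```bash
python3 - <<'E'
from h import *
T=pose(); psi,tau=.15,np.radians(40)
o=r.get_obs(); print(o['t'],o['joint_pos'],o['contact_force'])
G=np.eye(4); G[:3,:3]=grasp_rot(psi,tau); a=G[:3,1]
pad=np.array([.628,.139,.178]); tcp=pad+a*.0237; G[:3,3]=tcp-a*.07; print('pre',G[:3,3],T[:3,3])
for x in delta_lin(T,G,4): print(x)
save('top','top1.png'); save('scene','scene1.png')
E
```

```text
4.2667 [ 0.506   0.0271 -0.8337  2.2163  0.462   0.2825 -2.115 ] [ 0.1875 -1.2621 -1.2078]
pre [0.5986 0.1346 0.2135] [0.5569 0.0914 0.2786]
[0.6, 0.4, -0.0, -9.1, 20.2, -0.3]
[0.6, 0.4, -0.0, -9.1, 20.2, -0.5]
[0.6, 0.4, -0.0, -9.1, 20.2, -0.8]
[0.6, 0.4, -0.0, -9.1, 20.1, -1.1]
```

View pics/top1.png

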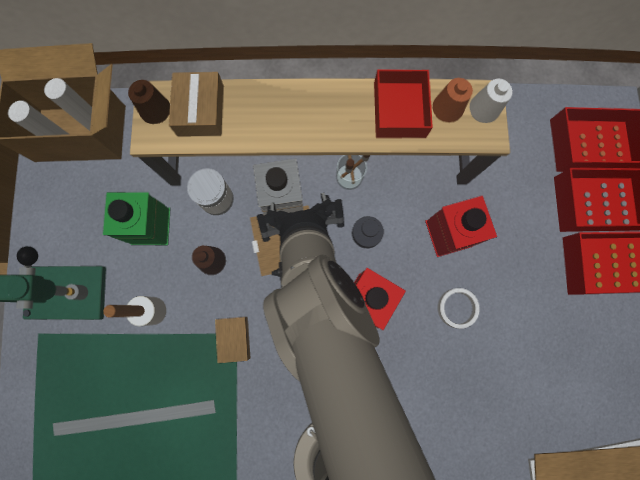

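```bash
python3 - <<'E'
from h import *
T=pose(); psi,tau=.15,np.radians(22)
G=np.eye(4); G[:3,:3]=grasp_rot(psi,tau); a=G[:3,1]
pad=np.array([.628,.139,.178]); tcp=pad+a*.0237; G[:3,3]=tcp-a*.06; print('pre',G[:3,3],T[:3,3],'final',tcp)
for x in delta_lin(T,G,7): print(x)
E
```

```text
pre [0.6146 0.137  0.2117] [0.5568 0.0926 0.2783] final [0.6368 0.1403 0.156 ]
[-2.2, 0.3, 0.0, -5.0, 13.1, 1.5]
[-2.2, 0.3, 0.0, -5.0, 13.0, 2.0]
[-2.2, 0.3, 0.0, -5.0, 13.0, 2.5]
[-2.2, 0.3, 0.0, -5.0, 12.9, 3.0]
[-2.2, 0.3, 0.0, -5.0, 12.7, 3.5]
[-2.2, 0.3, 0.0, -5.0, 12.6, 4.0]
[-2.2, 0.3, 0.0, -5.0, 12.4, 4.4]
```

View pics/scene1.png

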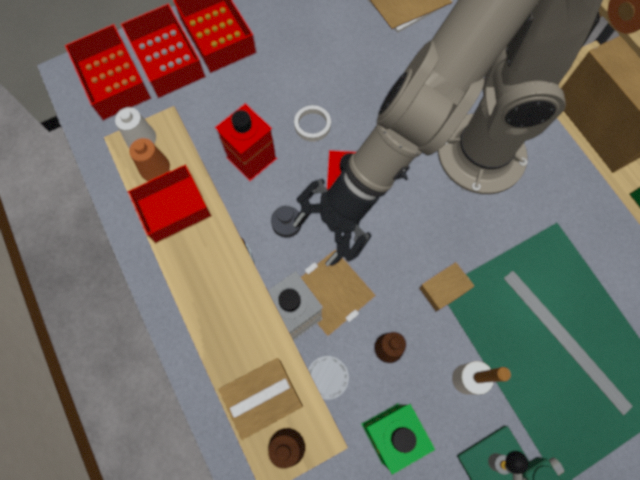

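>>> drive_tool(
  deltas=[
    [-2.2,0.3,0,-5,6,1,1],
    [-2.2,0.3,0,-5,8,1.5,1],
    [-2.2,0.3,0,-5,10,2,1],
    [-2.2,0.3,0,-5,10,2.5,1],
    [-2.2,0.3,0,-5,10,3,1],
    [-2.2,0.3,0,-5,10,3.5,1],
    [-2.2,0.3,0,-5,10,4,1],
  ],
)

```text
t: 4.95
position: [0.5946, 0.129, 0.2294]
tcp_rot: [-0.985, 0.844, -1.241]
contact_force: [-0.0, 0.3, 0.9]
gripper_width: 0.0855
```

```bash
python3 - <<'E'
from h import *
T=pose(); psi,tau=.15,np.radians(22)
o=r.get_obs(); print(o['t'],o['joint_pos'],o['contact_force'])
G=np.eye(4); G[:3,:3]=grasp_rot(psi,tau); a=G[:3,1]
pad=np.array([.628,.139,.178]); tcp=pad+a*.0237; G[:3,3]=tcp-a*.06; print('pre',G[:3,3],T[:3,3],'final',tcp)
for x in delta_lin(T,G,3): print(x)
G[:3,3]=tcp
for x in delta_lin(T,G,6): print(x)
E
```

```text
4.95 [ 0.3411  0.3016 -0.8211  1.9695  0.5359  0.6659 -2.2183] [-0.0064  0.2923  0.9   ]
pre [0.6146 0.137  0.2117] [0.5946 0.129  0.2294] final [0.6368 0.1403 0.156 ]
[0.3, -0.0, 0.1, -1.7, 8.0, 4.4]
[0.3, -0.0, 0.1, -1.7, 8.1, 4.3]
[0.3, -0.0, 0.1, -1.7, 8.1, 4.3]
[0.1, -0.0, 0.1, -0.9, 14.0, 2.3]
[0.1, -0.0, 0.1, -0.9, 14.0, 2.3]
[0.1, -0.0, 0.1, -0.9, 14.0, 2.3]
[0.1, -0.0, 0.1, -0.9, 14.0, 2.2]
[0.1, -0.0, 0.1, -0.8, 14.0, 2.2]
[0.1, -0.0, 0.1, -0.8, 14.0, 2.2]
```

>>> drive_tool(
  deltas=[
    [0.3,0,0.1,-1.7,8,4.4,1],
    [0.3,0,0.1,-1.7,8,4.3,1],
    [0.3,0,0.1,-1.7,8,4.3,1],
  ],
)

```text
t: 5.2
position: [0.6167, 0.1368, 0.211]
tcp_rot: [-0.969, 0.838, -1.239]
contact_force: [0.8, 0.5, -0.5]
gripper_width: 0.0854
```

```bash
python3 - <<'E'
from h import *
T=pose(); psi,tau=.15,np.radians(22)
save('top','top2.png'); im=save('scene','scene2.png')
a=cv2.imread('pics/top2.png')[130:250,220:380]; b=cv2.imread('pics/scene2.png')[220:345,225:385]
cv2.imwrite('pics/c.png',np.vstack([cv2.resize(a,None,fx=2.4*2,fy=2.4)*0 if 0 else cv2.resize(a,(640,300)*0 or (400,300)),cv2.resize(b,(400,300))]))
o=r.get_obs(); print(o['t'],o['joint_pos'],o['contact_force'])
G=np.eye(4); G[:3,:3]=grasp_rot(psi,tau); a=G[:3,1]
pad=np.array([.628,.139,.178]); tcp=pad+a*.0237; G[:3,3]=tcp; print(T[:3,3],'final',tcp)
for x in delta_lin(T,G,4): print(x)
E
```

```text
5.3 [ 0.2951  0.3572 -0.7842  1.9528  0.6058  0.6324 -2.2737] [-0.4094  0.2926 -0.7887]
[0.6167 0.1368 0.211 ] final [0.6368 0.1403 0.156 ]
[-0.0, -0.0, -0.0, -0.1, 14.6, -0.4]
[-0.0, -0.0, -0.0, -0.1, 14.6, -0.4]
[-0.0, -0.0, -0.0, -0.1, 14.6, -0.4]
[-0.0, -0.0, -0.0, -0.1, 14.6, -0.4]
```

View pics/c.png

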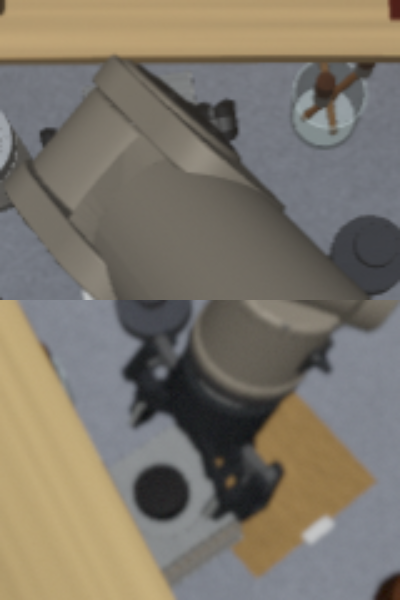

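```bash
python3 - <<'E'
from h import *
T=pose()
P=[T[:3,3]+s*.0425*T[:3,0]-.013*T[:3,1] for s in (-1,0,1)]+[[.628,.139,.19]]
print((proj('scene',P)-[225,220])*[2.5,2.4])
E
```

```text
[[207.98   207.6079]
 [174.6664 165.4026]
 [142.1013 124.1053]
 [159.5667 186.8028]]
```

>>> drive_tool(
  deltas=[
    [0,0,0,0,14.5,0,1],
    [0,0,0,0,14.5,0,1],
    [0,0,0,0,14.5,0,1],
  ],
)

```text
t: 5.55
position: [0.6324, 0.1387, 0.1721]
tcp_rot: [-0.967, 0.833, -1.24]
contact_force: [0.2, -0.4, -0.3]
gripper_width: 0.0855
```

```bash
python3 - <<'E'
from h import *
T=pose(); psi,tau=.15,np.radians(22)
o=r.get_obs(); print(o['t'],o['joint_pos'],o['contact_force'])
G=np.eye(4); G[:3,:3]=grasp_rot(psi,tau); a=G[:3,1]
pad=np.array([.628,.139,.178]); tcp=pad+a*.0237; G[:3,3]=tcp; print(T[:3,3],'final',tcp)
for x in delta_lin(T,G,1): print(x)
E
```

```text
5.55 [ 0.2317  0.4234 -0.7185  1.9576  0.7081  0.576  -2.3589] [ 0.1897 -0.3554 -0.322 ]
[0.6324 0.1387 0.1721] final [0.6368 0.1403 0.156 ]
[-0.2, -0.0, -0.1, -0.9, 16.6, -1.8]
```

>>> drive_tool(
  deltas=[
    [0,0,0,0,13,-1,1],
    [0,0,0,-0.5,3.5,0,1],
    [0,0,0,0,0,0,-0.5],
    [0,0,0,0,0,0,-1],
    [0,0,0,0,0,0,-1],
    [0,0,0,0,0,0,-1],
    [0,0,0,0,0,0,-1],
    [0,0,0,0,0,0,-1],
  ],
)

```text
t: 6.22
position: [0.6338, 0.1384, 0.1558]
tcp_rot: [-0.971, 0.833, -1.238]
contact_force: [1.1, 1.6, -4.7]
gripper_width: 0.0426
```

```bash
python3 - <<'E'
from h import *
o=r.get_obs(); print(o['t'],o['joint_pos'],o['contact_force'],o['torque'],o['gripper_width'])
T=pose();print(T)
E
```

```text
6.2167 [ 0.2095  0.4453 -0.6935  1.9663  0.7451  0.5539 -2.3912] [ 1.1024  1.5651 -4.6549] [0.1416 0.5281 0.0695] 0.04260267934534203
[[ 0.1511  0.3721  0.9158  0.6338]
 [-0.9885  0.0561  0.1403  0.1384]
 [ 0.0008 -0.9265  0.3763  0.1558]
 [ 0.      0.      0.      1.    ]]
```

>>> drive_tool(
  deltas=[
    [0,0,0,0,0,0,1],
    [0,0,0,0,0,0,1],
    [0,0,0,0,0,0,1],
    [0,0,0,0,0,0,1],
    [0,0,0,0,-15,0,1],
    [0,0,0,0,-20,0,1],
    [0,0,0,0,-20,0,1],
    [0,0,0,0,-10,0,1],
    [0,7,0,0,0,0,1],
    [0,7,0,0,0,0,1],
    [0,7,0,0,0,0,1],
  ],
)

```text
t: 7.13
position: [0.6114, 0.1346, 0.2226]
tcp_rot: [-0.741, 1.118, -1.445]
contact_force: [0.1, 0.3, -1.0]
gripper_width: 0.0855
```

```bash
python3 - <<'E'
from h import *
o=r.get_obs(); print(o['t'],o['joint_pos'],o['contact_force'],o['torque'],o['gripper_width'])
E
```

```text
7.1333 [ 0.2551  0.3122 -0.7244  1.9613  0.5373  0.6196 -2.5906] [ 0.0636  0.3015 -0.9697] [-0.0566  0.4116  0.0432] 0.08551638457684121
```

>>> drive_tool(
  deltas=[
    [0,-7,0,0,0,0,1],
    [0,-7,0,0,0,0,1],
    [0,-7,0,0,0,0,1],
    [0,-7,0,0,0,0,1],
    [0,-7,0,0,0,0,1],
    [0,-7,0,0,0,0,1],
    [0,-7,0,0,0,0,1],
    [0,-7,0,0,0,0,1],
    [0,-7,0,0,0,0,1],
    [0,-7,0,0,0,0,1],
    [0,-7,0,0,0,0,1],
    [0,-7,0,0,0,0,1],
    [0,-7,0,0,0,0,1],
    [0,-7,0,0,0,0,1],
    [0,-7,0,0,0,0,1],
    [0,-7,0,0,0,0,1],
    [0,-7,0,0,0,0,1],
    [0,-7,0,0,0,0,1],
    [0,-7,0,0,0,0,1],
    [0,-7,0,0,0,0,1],
  ],
)

```text
t: 8.8
position: [0.6175, 0.134, 0.2316]
tcp_rot: [-1.566, -0.863, 0.217]
contact_force: [-0.7, -0.0, -0.1]
gripper_width: 0.0852
```

```bash
cat >> h.py <<'E'
def grasp_flip(psi,tau):
    return grasp_rot(psi,tau)@np.diag([-1,1,-1])
E
python3 - <<'E'
from h import *
o=r.get_obs(); print(o['t'],o['joint_pos'],o['contact_force'])
T=pose();G=np.eye(4); G[:3,:3]=grasp_flip(.15,np.radians(22)); a=G[:3,1]
G[:3,3]=np.array([.627,.139,.178])+a*(.0237-.06); print(delta_lin(T,G,1))
E
```

```text
8.8 [ 0.6096  0.4955 -1.2297  1.9346  0.8952  0.8063 -0.366 ] [-0.6745 -0.0437 -0.0608]
[[1.5, -58.9, 0.4, -7.6, 16.9, 8.9]]
```

>>> drive_tool(
  deltas=[
    [0,-7,0,0,0,0,1],
    [0,-7,0,0,0,0,1],
    [0,-7,0,0,0,0,1],
    [0,-7,0,0,0,0,1],
    [0,-7,0,0,0,0,1],
    [0,-7,0,0,0,0,1],
    [0,-7,0,0,0,0,1],
    [0,-7,0,0,0,0,1],
  ],
)

```text
t: 9.47
position: [0.6202, 0.1321, 0.2336]
tcp_rot: [-1.426, -1.615, 1.052]
contact_force: [0.4, -0.5, -0.8]
gripper_width: 0.0854
```

```bash
python3 - <<'E'
from h import *
o=r.get_obs(); print(o['t'],o['joint_pos'],o['contact_force'])
T=pose();G=np.eye(4); G[:3,:3]=grasp_flip(.15,np.radians(22)); a=G[:3,1]
G[:3,3]=np.array([.627,.139,.178])+a*(.0237-.06); print(delta_lin(T,G,1))
E
```

```text
9.4667 [ 0.6733  0.5827 -1.3575  1.9282  1.0039  0.8964  0.5668] [ 0.3999 -0.5263 -0.7715]
[[1.7, -1.6, -0.4, 5.6, 17.7, 14.3]]
```

```bash
python3 - <<'E'
from h import *
T=pose();G=np.eye(4); G[:3,:3]=grasp_flip(-.2,np.radians(22)); a=G[:3,1]
G[:3,3]=np.array([.627,.139,.178])+a*(.0237-.05); print(delta_lin(T,G,4))
E
```

```text
[[0.4, 4.2, 1.8, 2.3, 7.0, 3.5], [0.4, 4.2, 1.8, 2.2, 6.9, 3.7], [0.4, 4.2, 1.8, 2.2, 6.9, 3.8], [0.4, 4.2, 1.8, 2.1, 6.8, 3.9]]
```

>>> drive_tool(
  deltas=[
    [0.4,4.2,1.8,2.3,4,3.5,1],
    [0.4,4.2,1.8,2.2,5,3.7,1],
    [0.4,4.2,1.8,2.2,5,3.8,1],
    [0.4,4.2,1.8,2,5,4,1],
  ],
)

```text
t: 9.8
position: [0.6162, 0.1368, 0.2106]
tcp_rot: [-1.605, -1.305, 0.88]
contact_force: [0.7, -0.4, 0.3]
gripper_width: 0.0851
```

```bash
python3 - <<'E'
from h import *
o=r.get_obs(); print(o['t'],o['joint_pos'],o['contact_force'])
T=pose();G=np.eye(4); G[:3,:3]=grasp_flip(-.2,np.radians(22)); a=G[:3,1]
G[:3,3]=np.array([.627,.139,.178])+a*(.0237-.05); print(delta_lin(T,G,1))
G[:3,3]=np.array([.627,.139,.178])+a*(.0237); print(delta_lin(T,G,4))
E
```

```text
9.8 [ 0.4835  0.5564 -1.2049  1.9118  1.022   0.9792  0.1804] [ 0.7134 -0.4178  0.3015]
[[0.2, -0.2, -0.2, 4.3, 7.7, 2.8]]
[[0.0, -0.0, -0.1, 1.1, 14.4, 0.7], [0.0, -0.0, -0.1, 1.1, 14.4, 0.7], [0.0, -0.0, -0.1, 1.1, 14.4, 0.7], [0.0, -0.0, -0.1, 1.1, 14.4, 0.7]]
```

>>> drive_tool(
  deltas=[
    [0,0,0,3,9,2,1],
    [0,0,0,1.5,14,1,1],
    [0,0,0,0,14.5,0,1],
    [0,0,0,0,14.5,0,1],
  ],
)

```text
t: 10.13
position: [0.636, 0.1418, 0.1623]
tcp_rot: [-1.605, -1.317, 0.88]
contact_force: [0.2, -0.7, -0.8]
gripper_width: 0.0856
```

```bash
python3 - <<'E'
from h import *
o=r.get_obs(); print(o['t'],o['joint_pos'],o['contact_force'])
T=pose();G=np.eye(4); G[:3,:3]=grasp_flip(-.2,np.radians(22)); a=G[:3,1]
G[:3,3]=np.array([.627,.139,.178])+a*(.0237); print(T[:3,3],G[:3,3],delta_lin(T,G,1))
E
```

```text
10.1333 [ 0.4099  0.6341 -1.124   1.9158  1.1327  0.939   0.105 ] [ 0.2474 -0.6622 -0.7966]
[0.636  0.1418 0.1623] [0.6357 0.1372 0.156 ] [[0.6, 0.2, 0.1, -4.6, 6.1, 1.9]]
```

>>> drive_tool(
  deltas=[
    [0,0,0,-4.5,5,1,1],
    [0,0,0,0,1.5,0,1],
    [0,0,0,0,0,0,-1],
    [0,0,0,0,0,0,-1],
    [0,0,0,0,0,0,-1],
    [0,0,0,0,0,0,-1],
    [0,0,0,0,0,0,-1],
    [0,0,0,0,0,0,-1],
  ],
)

```text
t: 10.8
position: [0.6362, 0.1356, 0.1533]
tcp_rot: [-1.599, -1.32, 0.885]
contact_force: [-0.4, 0.6, -3.8]
gripper_width: 0.0426
```

```bash
python3 - <<'E'
from h import *
save('top','top3.png'); save('scene','scene3.png')
o=r.get_obs(); print(o['t'],o['joint_pos'],o['contact_force'],o['torque'])
T=pose();G=np.eye(4); G[:3,:3]=grasp_flip(-.2,np.radians(22)); a=G[:3,1]
G[:3,3]=np.array([.627,.139,.178])+a*(.0237); print(T,G[:3,3],delta_lin(T,G,1))
E
```

```text
10.9 [ 0.4173  0.6441 -1.1163  1.9246  1.1467  0.9253  0.1068] [-0.0472  0.9663 -3.5114] [0.2595 0.582  0.0302]
[[ 0.1894  0.3736 -0.9081  0.6363]
 [ 0.9819 -0.0725  0.175   0.1356]
 [-0.0005 -0.9248 -0.3805  0.1533]
 [ 0.      0.      0.      1.    ]] [0.6357 0.1372 0.156 ] [[0.4, 0.5, 0.2, 1.5, -2.8, -0.1]]
```

View pics/scene3.png

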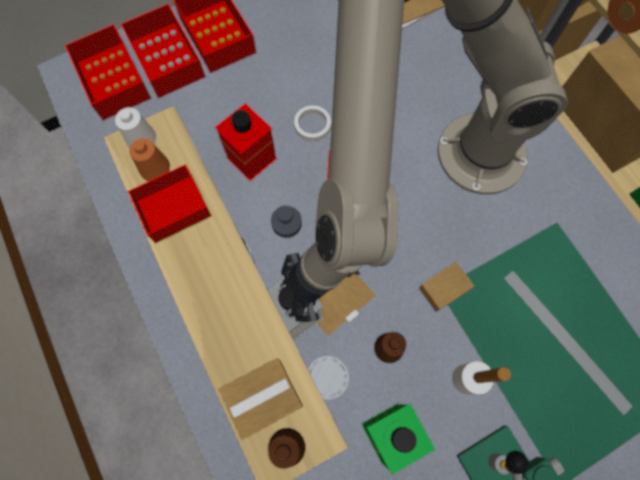

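```bash
cat > plan.py <<'E'
from h import *
from scipy.optimize import minimize
C={'FL':np.array([-.048,.048]),'FR':np.array([-.048,-.048])}
def rot(a): return np.array([[np.cos(a),-np.sin(a)],[np.sin(a),np.cos(a)]])
def walk(c,yaw,steps):
    c=np.array(c,float); out=[]
    for k,th in steps:
        p=c+rot(yaw)@C[k]; c=p+rot(th)@(c-p); yaw+=th; out.append((k,np.degrees(th),c.round(4),round(yaw,3)))
    return out
def tinT(c,yaw):
    T=np.eye(4); T[:2,:2]=rot(yaw); T[:2,3]=c; return T
def about(p,rv):
    D=np.eye(4); D[:3,:3]=R.from_rotvec(rv).as_matrix(); D[:3,3]=p-D[:3,:3]@p; return D
def rows(c,yaw,k,alpha=12,gam=25):
    """tool-frame per-degree rows; tin upright now at c,yaw, tool at pose()"""
    T=pose(); B=tinT(c,yaw); P=np.r_[np.array(c)+rot(yaw)@C[k],0]
    s=1 if k=='FL' else -1
    d=np.r_[rot(yaw)@np.array([-np.cos(np.radians(gam)),s*np.sin(np.radians(gam))]),0]
    ax=np.cross([0,0,1],d)
    def dl(T,D):
        A=np.linalg.inv(T)@D@T; return np.r_[np.degrees(R.from_matrix(A[:3,:3]).as_rotvec()),A[:3,3]*1000].round(2)
    A=about(P,ax*np.radians(2)); print('P',P,'tip 2deg row',dl(T,A))
    T2=about(P,ax*np.radians(alpha))@T
    print('down 1mm (tool) flat',(T[:3,:3].T@[0,0,-1]).round(2),'tipped',(T2[:3,:3].T@[0,0,-1]).round(2))
    print('yaw+4deg row',dl(T2,about(P,[0,0,np.radians(4)])), 'yaw-4deg row',dl(T2,about(P,[0,0,-np.radians(4)])))
    return T2
E
python3 - <<'E'
from plan import *
c0=[.628,.138];y0=.15; tgt=np.array([.523,.132])
for order in (('FR','FL','FR','FL'),('FL','FR','FL','FR'),('FR','FL','FR'),('FL','FR','FL')):
    sg=np.array([1 if k=='FR' else -1 for k in order])
    def f(a):
        w=walk(c0,y0,list(zip(order,sg*a)));
        return 1e4*np.sum((w[-1][2]-tgt)**2)+3*(w[-1][3]-.2)**2+.02*np.sum(a**2)
    def f2(a):
        # no rounding
        c=np.array(c0);yaw=y0
        for k,th in zip(order,sg*a):
            p=c+rot(yaw)@C[k]; c=p+rot(th)@(c-p); yaw+=th
        return 1e4*np.sum((c-tgt)**2)+3*(yaw-.2)**2+.02*np.sum(a**2)
    m=minimize(f2,np.full(len(order),.5)); 
    for q in walk(c0,y0,list(zip(order,sg*m.x))): print(q)
    print()
rows(c0,y0,'FR')
E
```

```text
('FR', np.float64(16.21445609101512), array([0.6111, 0.1471]), np.float64(0.433))
('FL', np.float64(-49.031186324875584), array([0.5715, 0.107 ]), np.float64(-0.423))
('FR', np.float64(49.90295367050731), array([0.5305, 0.147 ]), np.float64(0.448))
('FL', np.float64(-14.204463414303909), array([0.523, 0.132]), np.float64(0.2))

('FL', np.float64(-21.769800205063362), array([0.6092, 0.1206]), np.float64(-0.23))
('FR', np.float64(41.58907704050003), array([0.5709, 0.1499]), np.float64(0.496))
('FL', np.float64(-40.590109132400066), array([0.5426, 0.1122]), np.float64(-0.213))
('FR', np.float64(23.672041026335393), array([0.523, 0.132]), np.float64(0.201))

('FR', np.float64(28.128856612772747), array([0.5975, 0.1505]), np.float64(0.641))
('FL', np.float64(-64.39038532686065), array([0.5505, 0.0955]), np.float64(-0.483))
('FR', np.float64(39.32602279624664), array([0.523, 0.132]), np.float64(0.203))

('FL', np.float64(-37.89314607313361), array([0.5917, 0.1129]), np.float64(-0.511))
('FR', np.float64(67.85304454722205), array([0.534, 0.162]), np.float64(0.673))
('FL', np.float64(-27.23184806944301), array([0.523, 0.132]), np.float64(0.198))

P [0.5877 0.0834 0.    ] tip 2deg row [-1.43  0.53 -1.3  -3.78 -3.62  2.67]
down 1mm (tool) flat [0.   0.92 0.38] tipped [-0.15  0.85  0.51]
yaw+4deg row [ 0.58 -3.39 -2.04  0.91 -1.23  2.31] yaw-4deg row [-0.58  3.39  2.04 -1.09  1.17 -2.26]
```

```bash
python3 - <<'E'
from plan import *
rows([.628,.138],.15,'FL')
E
```

```text
P [0.5734 0.1783 0.    ] tip 2deg row [-1.99 -0.07  0.18  0.51 -4.3   4.04]
down 1mm (tool) flat [0.   0.92 0.38] tipped [0.02 0.83 0.56]
yaw+4deg row [-0.08 -3.3  -2.25  2.62  0.96 -1.5 ] yaw-4deg row [ 0.08  3.3   2.25 -2.49 -1.06  1.64]
```

>>> drive_tool(
  deltas=[
    [0,0,0,0,1,0.4,-1],
    [-2,-0.1,0.2,0.5,-4,4.2,-1],
    [-2,-0.1,0.2,0.5,-4.2,4,-1],
    [-2,-0.1,0.2,0.5,-4.2,4,-1],
  ],
)

```text
t: 11.23
position: [0.6221, 0.1386, 0.1586]
tcp_rot: [-1.691, -1.379, 0.833]
contact_force: [-0.2, 0.4, -1.6]
gripper_width: 0.0429
```

```bash
cat >> plan.py <<'E'
def T0load(f='T0.npy'): return np.load(f)
def tinnow(T0,B0):
    "tin pose assuming rigid grip since T0,B0"
    B=pose()@np.linalg.inv(T0)@B0
    up=B[:3,2]; corners={k:(B@np.r_[v,0,1])[:3].round(4) for k,v in dict(FL=[-.048,.048],FR=[-.048,-.048],BL=[.048,.048],BR=[.048,-.048]).items()}
    x=B[:3,0]
    print('tilt',np.degrees(np.arccos(up[2])).round(1),'yaw',np.arctan2(x[1],x[0]).round(3),'mid',(B@[0,0,.075,1])[:3].round(4),corners)
    o=r.get_obs(); print(o['t'].__round__(2),'F',o['contact_force'].round(1),'M',o['torque'].round(2),'q',o['joint_pos'].round(2),'w',round(o['gripper_width'],4))
    return B
E
python3 - <<'E'
from plan import *
T=np.eye(4);T[:3,:3]=np.array([[ 0.1894,0.3736,-0.9081],[0.9819,-0.0725,0.175],[-0.0005,-0.9248,-0.3805]]);T[:3,3]=[.6363,.1356,.1533]
np.save('T0.npy',T); np.save('B0.npy',tinT([.628,.138],.15))
tinnow(T,np.load('B0.npy'))
E
```

```text
tilt 6.2 yaw 0.147 mid [0.6219 0.1387 0.0798] {'FL': array([ 0.5756,  0.1768, -0.0016]), 'FR': array([0.5892, 0.0819, 0.0027]), 'BL': array([0.6701, 0.1908, 0.0077]), 'BR': array([0.6837, 0.0959, 0.0121])}
11.23 F [-0.2  0.4 -1.6] M [0.33 0.66 0.01] q [ 0.38  0.58 -1.09  2.02  1.28  0.88 -0.07] w 0.0429
```

>>> drive_tool(
  deltas=[
    [-2,-0.1,0.2,0.5,-4.2,4,-1],
    [-2,-0.1,0.2,0.5,-4.2,4,-1],
    [-2,-0.1,0.2,0.5,-4.2,4,-1],
  ],
)

```text
t: 11.48
position: [0.6052, 0.1437, 0.1636]
tcp_rot: [-1.781, -1.442, 0.778]
contact_force: [-0.2, -0.2, -3.9]
gripper_width: 0.0426
```

```bash
python3 - <<'E'
from plan import *
tinnow(np.load('T0.npy'),np.load('B0.npy'))
save('top','top4.png'); save('scene','scene4.png')
b=cv2.imread('pics/scene4.png')[200:350,200:400]; cv2.imwrite('pics/d.png',cv2.resize(b,(800,600),interpolation=2))
E
```

```text
tilt 12.4 yaw 0.154 mid [0.6133 0.1413 0.0853] {'FL': array([ 0.5758,  0.1768, -0.0016]), 'FR': array([0.5887, 0.0821, 0.0071]), 'BL': array([0.6688, 0.1912, 0.0171]), 'BR': array([0.6817, 0.0965, 0.0258])}
11.48 F [-0.2 -0.2 -3.9] M [0.28 1.17 0.  ] q [ 0.32  0.53 -1.06  2.11  1.42  0.89 -0.27] w 0.0426
```

View pics/d.png

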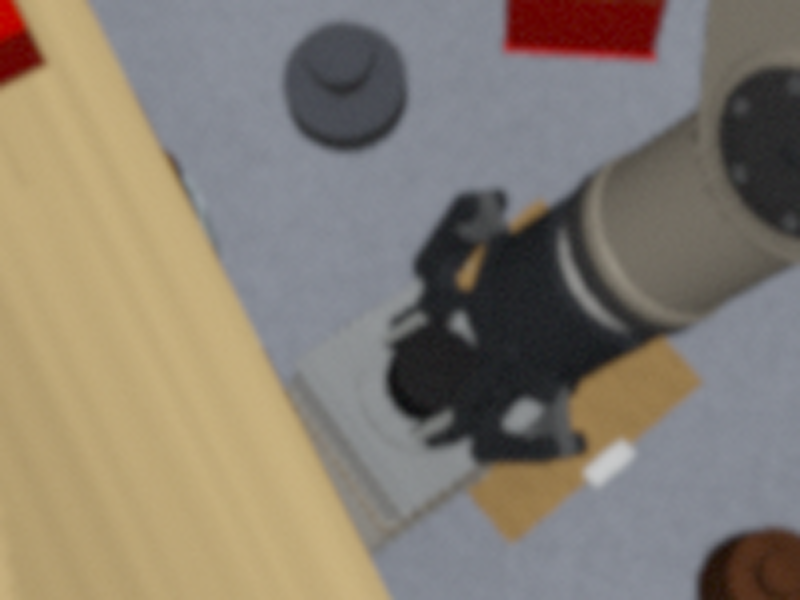

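View pics/top4.png

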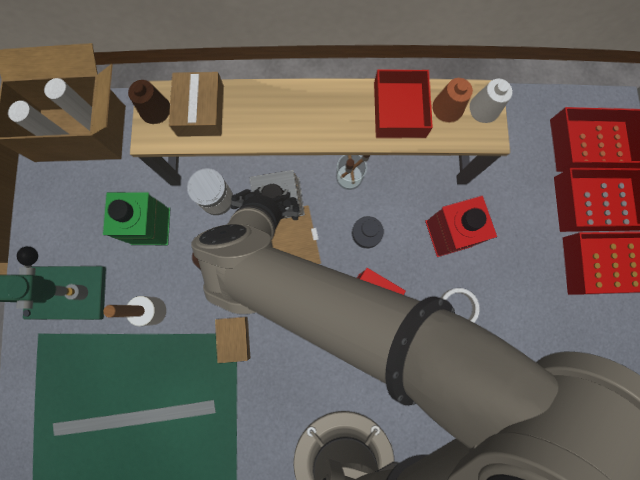

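>>> drive_tool(
  deltas=[
    [0.1,3.3,2.2,-2.5,-0.8,1.8,-1],
    [0.1,3.3,2.2,-2.5,-0.9,1.8,-1],
    [0.1,3.3,2.2,-2.5,-0.9,1.8,-1],
  ],
)

```text
t: 11.83
position: [0.5977, 0.1371, 0.1634]
tcp_rot: [-1.892, -1.226, 0.667]
contact_force: [0.5, -0.3, -1.5]
gripper_width: 0.0426
```

```bash
python3 - <<'E'
from plan import *
tinnow(np.load('T0.npy'),np.load('B0.npy'))
E
```

```text
tilt 12.2 yaw -0.06 mid [0.6049 0.1333 0.085 ] {'FL': array([ 0.5755,  0.1763, -0.0017]), 'FR': array([0.5681, 0.081 , 0.0066]), 'BL': array([0.6695, 0.1707, 0.0167]), 'BR': array([0.6621, 0.0753, 0.0251])}
11.83 F [ 0.5 -0.3 -1.5] M [0.6  0.74 0.01] q [ 0.23  0.54 -1.03  2.07  1.34  1.03 -0.43] w 0.0426
```

>>> drive_tool(
  deltas=[
    [0.1,3.3,2.2,-2.5,-0.9,1.8,-1],
    [0.1,3.3,2.2,-2.5,-0.9,1.8,-1],
    [0.1,3.3,2.2,-2.5,-0.9,1.8,-1],
    [2,0.1,-0.2,-0.5,4.4,-3.9,-1],
    [2,0.1,-0.2,-0.5,4.4,-3.9,-1],
    [2,0.1,-0.2,-0.5,4.4,-3.9,-1],
    [2,0.1,-0.2,-0.5,4.4,-3.9,-1],
    [2,0.1,-0.2,-0.5,4.4,-3.9,-1],
  ],
)

```text
t: 12.5
position: [0.6127, 0.1154, 0.1535]
tcp_rot: [-1.81, -0.918, 0.602]
contact_force: [-0.2, -0.2, 4.5]
gripper_width: 0.0426
```

```bash
python3 - <<'E'
from plan import *
tinnow(np.load('T0.npy'),np.load('B0.npy'))
E
```

```text
tilt 1.0 yaw -0.292 mid [0.6073 0.1205 0.075 ] {'FL': array([ 0.5763,  0.1796, -0.001 ]), 'FR': array([ 0.5486,  0.0876, -0.0005]), 'BL': array([0.6682, 0.1519, 0.0006]), 'BR': array([0.6406, 0.06  , 0.001 ])}
12.5 F [-0.2 -0.2  4.5] M [-0.21  0.63 -0.02] q [ 0.31  0.62 -1.05  1.92  1.11  1.08 -0.34] w 0.0426
```

>>> drive_tool(
  deltas=[
    [1,0,0,-0.2,2,-1.8,-1],
    [0,0,0,0,0,0,-1],
  ],
)

```text
t: 12.67
position: [0.6173, 0.1126, 0.1542]
tcp_rot: [-1.79, -0.904, 0.605]
contact_force: [1.8, -0.7, -7.2]
gripper_width: 0.0429
```

```bash
python3 - <<'E'
from plan import *
B=tinnow(np.load('T0.npy'),np.load('B0.npy'))
np.save('T1.npy',pose())
c=(B@[0,0,0,1])[:2]; x=B[:2,0]; y=np.arctan2(x[1],x[0]); np.save('B1.npy',tinT(c,y)); print(c,y)
rows(c,y,'FR')
for q in walk(c,y,[('FR',np.radians(46)),('FL',-np.radians(42)),('FR',np.radians(24))]): print(q)
save('top','top5.png'); save('scene','scene5.png')
a=cv2.imread('pics/top5.png')[130:280,200:400];b=cv2.imread('pics/scene5.png')[200:350,200:400]; cv2.imwrite('pics/e.png',np.hstack([cv2.resize(b,(400,300),interpolation=2),cv2.resize(a,(400,300),interpolation=2)]))
E
```

```text
tilt 0.5 yaw -0.297 mid [0.6107 0.1188 0.0759] {'FL': array([0.5786, 0.1793, 0.0014]), 'FR': array([0.5505, 0.0875, 0.0009]), 'BL': array([0.6704, 0.1512, 0.001 ]), 'BR': array([0.6423, 0.0594, 0.0005])}
12.67 F [ 1.8 -0.7 -7.2] M [0.28 0.38 0.02] q [ 0.33  0.63 -1.05  1.9   1.09  1.08 -0.3 ] w 0.0429
[0.6105 0.1193] -0.296829330166111
P [0.5505 0.0875 0.    ] tip 2deg row [-1.43  0.52 -1.3  -3.79 -3.63  2.7 ]
down 1mm (tool) flat [-0.    0.93  0.38] tipped [-0.15  0.85  0.5 ]
yaw+4deg row [ 0.6  -3.4  -2.02  0.96 -1.18  2.28] yaw-4deg row [-0.6   3.4   2.02 -1.13  1.12 -2.23]
('FR', np.float64(46.0), array([0.5692, 0.1527]), np.float64(0.506))
('FL', np.float64(-42.0), array([0.54  , 0.1139]), np.float64(-0.227))
('FR', np.float64(24.000000000000004), array([0.5204, 0.1342]), np.float64(0.192))
```

View pics/e.png

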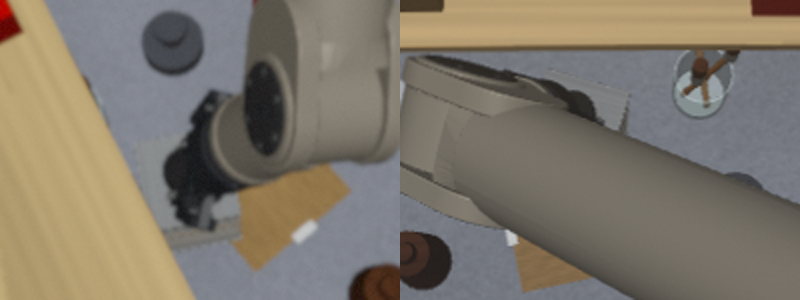

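>>> drive_tool(
  deltas=[
    [0,0,0,0,1.8,0.7,-1],
  ],
)

```text
t: 12.85
position: [0.6175, 0.1134, 0.1531]
tcp_rot: [-1.792, -0.907, 0.605]
contact_force: [-9.4, 2.5, 24.1]
gripper_width: 0.0431
```

```bash
python3 - <<'E'
from plan import *
B=tinnow(np.load('T0.npy'),np.load('B0.npy'))
E
```

```text
tilt 0.5 yaw -0.295 mid [0.611  0.1196 0.0749] {'FL': array([0.5791, 0.1799, 0.0002]), 'FR': array([ 0.5511,  0.088 , -0.0003]), 'BL': array([0.6709, 0.152 , 0.0001]), 'BR': array([ 0.643 ,  0.0601, -0.0004])}
12.85 F [-9.4  2.5 24.1] M [-1.65  1.33 -0.64] q [ 0.33  0.63 -1.05  1.9   1.09  1.08 -0.31] w 0.0431
```

```bash
python3 - <<'E'
from plan import *
B=tinnow(np.load('T0.npy'),np.load('B0.npy'))
np.save('T1.npy',pose())
c=(B@[0,0,0,1])[:2]; x=B[:2,0]; y=np.arctan2(x[1],x[0]); np.save('B1.npy',tinT(c,y)); print(c,y)
rows(c,y,'FR')
E
```

```text
tilt 0.5 yaw -0.295 mid [0.611  0.1196 0.0749] {'FL': array([0.5791, 0.1799, 0.0002]), 'FR': array([ 0.5511,  0.088 , -0.0003]), 'BL': array([0.6709, 0.152 , 0.0001]), 'BR': array([ 0.643 ,  0.0601, -0.0004])}
12.85 F [-9.4  2.5 24.1] M [-1.65  1.33 -0.64] q [ 0.33  0.63 -1.05  1.9   1.09  1.08 -0.31] w 0.0431
[0.611 0.12 ] -0.2951948537968368
P [0.5511 0.088  0.    ] tip 2deg row [-1.43  0.52 -1.3  -3.77 -3.62  2.67]
down 1mm (tool) flat [-0.    0.93  0.38] tipped [-0.15  0.85  0.51]
yaw+4deg row [ 0.6  -3.4  -2.03  0.94 -1.19  2.28] yaw-4deg row [-0.6   3.4   2.03 -1.12  1.13 -2.23]
```

>>> drive_tool(
  deltas=[
    [-1.4,0.5,-1.3,-3.8,-3.6,2.7,-1],
    [-1.4,0.5,-1.3,-3.8,-3.5,2.8,-1],
    [-1.4,0.5,-1.3,-3.8,-3.5,2.8,-1],
    [-1.4,0.5,-1.3,-3.8,-3.5,2.8,-1],
    [-1.4,0.5,-1.3,-3.8,-3.5,2.8,-1],
    [-1.4,0.5,-1.3,-3.8,-3.5,2.8,-1],
  ],
)

```text
t: 13.35
position: [0.5851, 0.1088, 0.1638]
tcp_rot: [-1.851, -1.057, 0.406]
contact_force: [0.8, -0.2, -1.8]
gripper_width: 0.0427
```

```bash
python3 - <<'E'
from plan import *
tinnow(np.load('T1.npy'),np.load('B1.npy'))
E
```

```text
tilt 12.3 yaw -0.3 mid [0.5951 0.1177 0.0863] {'FL': array([0.5792, 0.1799, 0.0081]), 'FR': array([ 0.5526,  0.088 , -0.0005]), 'BL': array([0.6692, 0.152 , 0.0265]), 'BR': array([0.6426, 0.0602, 0.0179])}
13.35 F [ 0.8 -0.2 -1.8] M [ 0.05  0.79 -0.02] q [ 0.34  0.49 -1.05  2.12  1.31  0.91 -0.63] w 0.0427
```

>>> drive_tool(
  deltas=[
    [0.6,-3.4,-2,0.9,-1,2.4,-1],
    [0.6,-3.4,-2,0.9,-1.1,2.4,-1],
    [0.6,-3.4,-2,0.9,-1.1,2.4,-1],
    [0.6,-3.4,-2,0.9,-1.1,2.4,-1],
    [0.6,-3.4,-2,0.9,-1.1,2.4,-1],
  ],
)

```text
t: 13.77
position: [0.5737, 0.1214, 0.1637]
tcp_rot: [-1.662, -1.408, 0.628]
contact_force: [0.9, 0.0, -3.1]
gripper_width: 0.0428
```

```bash
python3 - <<'E'
from plan import *
tinnow(np.load('T1.npy'),np.load('B1.npy'))
E
```

```text
tilt 12.2 yaw 0.075 mid [0.5802 0.1325 0.0861] {'FL': array([0.543 , 0.1837, 0.0071]), 'FR': array([ 0.5517,  0.0884, -0.0004]), 'BL': array([0.6369, 0.1908, 0.0259]), 'BR': array([0.6456, 0.0954, 0.0184])}
13.77 F [ 0.9  0.  -3.1] M [-0.18  0.58  0.  ] q [ 0.5   0.45 -1.12  2.2   1.39  0.66 -0.33] w 0.0428
```

>>> drive_tool(
  deltas=[
    [0.6,-3.4,-2,0.9,-1.1,2.4,-1],
    [0.6,-3.4,-2,0.9,-1.1,2.4,-1],
    [0.6,-3.4,-2,0.9,-1.1,2.4,-1],
    [0.6,-3.4,-2,0.9,-1.1,2.4,-1],
    [0.6,-3.4,-2,0.9,-1.1,2.4,-1],
  ],
)

```text
t: 14.18
position: [0.5604, 0.1286, 0.1634]
tcp_rot: [-1.415, -1.735, 0.845]
contact_force: [1.6, 0.5, -5.1]
gripper_width: 0.043
```

```bash
python3 - <<'E'
from plan import *
tinnow(np.load('T1.npy'),np.load('B1.npy'))
G=np.load('T1.npy')
T=pose(); B=T@np.linalg.inv(np.load('T1.npy'))@np.load('B1.npy')
y=np.arctan2(B[1,0],B[0,0]); P=(B@[-.048,-.048,0,1])[:3]
D=np.eye(4); 
Bf=tinT([0,0],y); Bf[:3,3]=np.r_[P[:2],0]-Bf[:3,:3]@[-.048,-.048,0]
G=Bf@np.linalg.inv(np.load('B1.npy'))@np.load('T1.npy')
print(delta(T,G,6))
E
```

```text
tilt 11.8 yaw 0.451 mid [0.5624 0.1404 0.0856] {'FL': array([0.5093, 0.1736, 0.0062]), 'FR': array([ 0.5522,  0.088 , -0.0003]), 'BL': array([0.5941, 0.2147, 0.0247]), 'BR': array([0.637 , 0.129 , 0.0182])}
14.18 F [ 1.6  0.5 -5.1] M [-0.34  0.71  0.08] q [ 0.69  0.46 -1.2   2.23  1.33  0.44  0.15] w 0.043
[ 1.52 -0.4   1.17  3.23  3.74 -2.92]
```

>>> drive_tool(
  deltas=[
    [0.6,-3.4,-2,0.9,-0.6,2.6,-1],
    [1.5,-0.4,1.2,3.2,3.8,-2.8,-1],
    [1.5,-0.4,1.2,3.2,3.7,-2.9,-1],
    [1.5,-0.4,1.2,3.2,3.7,-2.9,-1],
    [1.5,-0.4,1.2,3.2,3.7,-2.9,-1],
  ],
)

```text
t: 14.6
position: [0.5721, 0.1453, 0.1571]
tcp_rot: [-1.366, -1.702, 1.04]
contact_force: [0.4, 1.0, -4.2]
gripper_width: 0.0425
```

```bash
cat >> plan.py <<'E'
def setdown(T1,B1,k,n,dz=-.0005):
    T=pose(); B=T@np.linalg.inv(T1)@B1; y=np.arctan2(B[1,0],B[0,0]); l=np.r_[C[k],0]; P=(B@np.r_[l,1])[:3]
    Bf=tinT([0,0],y); Bf[:3,3]=np.r_[P[:2],0]-Bf[:3,:3]@l; Bf[2,3]=dz
    print('setdown rows',n,delta(T,Bf@np.linalg.inv(B1)@T1,n))
E
python3 - <<'E'
from plan import *
a=(np.load('T1.npy'),np.load('B1.npy'))
tinnow(*a);setdown(*a,'FR',1)
E
```

```text
tilt 3.7 yaw 0.531 mid [0.5664 0.1486 0.0787] {'FL': array([0.504 , 0.1692, 0.0017]), 'FR': array([0.5527, 0.0865, 0.0001]), 'BL': array([0.5866, 0.2177, 0.0077]), 'BR': array([0.6354, 0.135 , 0.006 ])}
14.6 F [ 0.4  1.  -4.2] M [0.01 0.48 0.14] q [ 0.61  0.55 -1.23  2.12  1.14  0.65  0.42] w 0.0425
setdown rows 1 [ 3.   -0.77  1.99  5.55  7.73 -5.39]
```

>>> drive_tool(
  deltas=[
    [1.5,-0.4,1,2.8,3.9,-2.7,-1],
    [1.2,-0.3,0.8,2.2,3.3,-2,-1],
  ],
)

```text
t: 14.77
position: [0.5792, 0.1532, 0.1534]
tcp_rot: [-1.362, -1.661, 1.107]
contact_force: [-9.6, -2.1, 23.9]
gripper_width: 0.0429
```

```bash
python3 - <<'E'
from plan import *
a=(np.load('T1.npy'),np.load('B1.npy'))
tinnow(*a);setdown(*a,'FR',1)
E
```

```text
tilt 0.3 yaw 0.535 mid [0.5704 0.1529 0.0752] {'FL': array([ 0.5049,  0.1699, -0.0001]), 'FR': array([0.5539, 0.0873, 0.    ]), 'BL': array([0.5875, 0.2188, 0.0003]), 'BR': array([0.6365, 0.1362, 0.0004])}
14.77 F [-9.6 -2.1 23.9] M [-0.44  0.44  0.  ] q [ 0.55  0.59 -1.21  2.06  1.1   0.74  0.46] w 0.0429
setdown rows 1 [ 0.26 -0.01  0.03  0.07  0.93 -0.36]
```

```bash
python3 - <<'E'
from plan import *
T1,B1=np.load('T1.npy'),np.load('B1.npy')
B=pose()@np.linalg.inv(T1)@B1; c=(B@[0,0,0,1])[:2]; y=np.arctan2(B[1,0],B[0,0])
np.save('T2.npy',pose()); np.save('B2.npy',tinT(c,y)); print(c,y)
for t2 in (38,42,46):
  for t3 in (20,26,30): print(walk(c,y,[('FL',-np.radians(t2)),('FR',np.radians(t3))]))
rows(c,y,'FL')
save('top','top6.png'); save('scene','scene6.png')
a=cv2.imread('pics/top6.png')[130:280,200:400];b=cv2.imread('pics/scene6.png')[200:350,200:400]; cv2.imwrite('pics/f.png',np.hstack([cv2.resize(b,(400,300),interpolation=2),cv2.resize(a,(400,300),interpolation=2)]))
E
```

```text
[0.5707 0.153 ] 0.534681350145896
[('FL', np.float64(-38.0), array([0.5464, 0.1161]), np.float64(-0.129)), ('FR', np.float64(20.0), array([0.529, 0.132]), np.float64(0.221))]
[('FL', np.float64(-38.0), array([0.5464, 0.1161]), np.float64(-0.129)), ('FR', np.float64(26.0), array([0.5228, 0.1355]), np.float64(0.325))]
[('FL', np.float64(-38.0), array([0.5464, 0.1161]), np.float64(-0.129)), ('FR', np.float64(29.999999999999996), array([0.5185, 0.1374]), np.float64(0.395))]
[('FL', np.float64(-42.0), array([0.5425, 0.1134]), np.float64(-0.198)), ('FR', np.float64(20.0), array([0.5263, 0.1304]), np.float64(0.151))]
[('FL', np.float64(-42.0), array([0.5425, 0.1134]), np.float64(-0.198)), ('FR', np.float64(26.0), array([0.5203, 0.1343]), np.float64(0.255))]
[('FL', np.float64(-42.0), array([0.5425, 0.1134]), np.float64(-0.198)), ('FR', np.float64(29.999999999999996), array([0.5162, 0.1366]), np.float64(0.325))]
[('FL', np.float64(-46.0), array([0.5385, 0.1109]), np.float64(-0.268)), ('FR', np.float64(20.0), array([0.5235, 0.129 ]), np.float64(0.081))]
[('FL', np.float64(-46.0), array([0.5385, 0.1109]), np.float64(-0.268)), ('FR', np.float64(26.0), array([0.5178, 0.1333]), np.float64(0.186))]
[('FL', np.float64(-46.0), array([0.5385, 0.1109]), np.float64(-0.268)), ('FR', np.float64(29.999999999999996), array([0.5138, 0.1359]), np.float64(0.255))]
P [0.5049 0.1699 0.    ] tip 2deg row [-1.99 -0.08  0.17  0.53 -4.29  4.04]
down 1mm (tool) flat [-0.    0.92  0.38] tipped [0.02 0.83 0.56]
yaw+4deg row [-0.06 -3.3  -2.26  2.6   1.   -1.53] yaw-4deg row [ 0.06  3.3   2.26 -2.47 -1.1   1.68]
```

View pics/f.png

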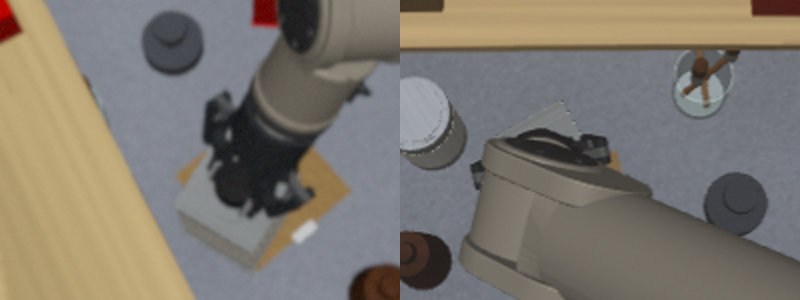

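```bash
python3 - <<'E'
from plan import *
print((proj('scene',[[.505,.17,.15],[.5875,.219,.15],[.636,.136,.15],[.5875,.219,0],[.505,.17,0]])-200)*2)
print((proj('top',[[.636,.136,.15],[.5875,.219,.15]])-[200,130])*2+[400,0])
im=cv2.imread('pics/scene6.png')[240:350,270:380]; cv2.imwrite('pics/g.png',cv2.resize(im,(600,600),interpolation=2))
E
```

```text
[[299.5288 173.2686]
 [252.4136 253.3609]
 [171.6763 204.6372]
 [250.4238 271.8067]
 [291.6226 201.4962]]
[[558.1678  99.288 ]
 [481.4851 143.6207]]
```

View pics/g.png

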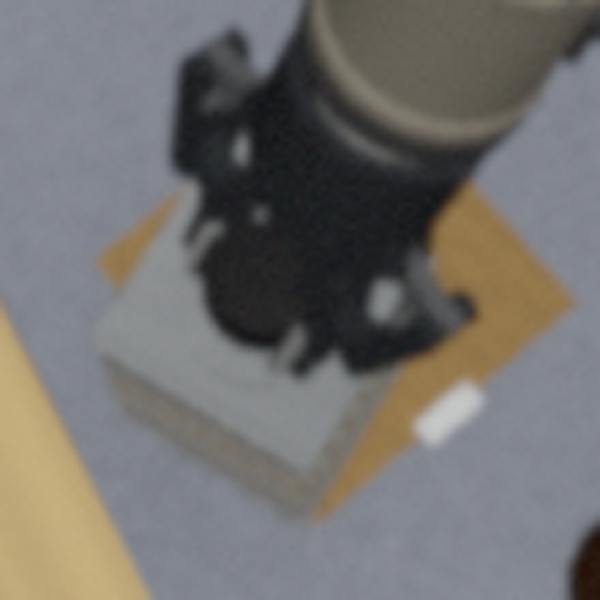

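>>> drive_tool(
  deltas=[
    [-2,-0.1,0.2,0.5,-4.2,4,-1],
    [-2,-0.1,0.2,0.5,-4.1,4.1,-1],
    [-2,-0.1,0.2,0.5,-4.2,4.1,-1],
    [-2,-0.1,0.2,0.5,-4.2,4.1,-1],
    [-2,-0.1,0.2,0.5,-4.2,4.1,-1],
    [-2,-0.1,0.2,0.5,-4.2,4.1,-1],
    [0.1,3.3,2.2,-2.5,-0.8,1.8,-1],
    [0.1,3.3,2.2,-2.5,-0.9,1.8,-1],
  ],
)

```text
t: 15.53
position: [0.5409, 0.144, 0.1635]
tcp_rot: [-1.61, -1.694, 0.889]
contact_force: [1.9, 1.3, -3.3]
gripper_width: 0.0431
```

```bash
python3 - <<'E'
from plan import *
tinnow(np.load('T2.npy'),np.load('B2.npy'))
E
```

```text
tilt 12.6 yaw 0.404 mid [0.5498 0.1451 0.0852] {'FL': array([ 0.5048,  0.1709, -0.0017]), 'FR': array([0.5409, 0.0823, 0.0064]), 'BL': array([0.5913, 0.2079, 0.0177]), 'BR': array([0.6274, 0.1193, 0.0257])}
15.53 F [ 1.9  1.3 -3.3] M [0.47 0.63 0.11] q [ 0.48  0.41 -1.15  2.29  1.51  0.64 -0.19] w 0.0431
```

>>> drive_tool(
  deltas=[
    [0.1,3.3,2.2,-2.5,-0.9,1.8,-1],
    [0.1,3.3,2.2,-2.5,-0.9,1.8,-1],
    [0.1,3.3,2.2,-2.5,-0.9,1.8,-1],
    [0.1,3.3,2.2,-2.5,-0.9,1.8,-1],
    [0.1,3.3,2.2,-2.5,-0.9,1.8,-1],
  ],
)

```text
t: 15.95
position: [0.5284, 0.131, 0.163]
tcp_rot: [-1.828, -1.341, 0.698]
contact_force: [1.7, 0.2, -2.7]
gripper_width: 0.0428
```

```bash
python3 - <<'E'
from plan import *
tinnow(np.load('T2.npy'),np.load('B2.npy'))
E
```

```text
tilt 12.3 yaw 0.04 mid [0.537  0.1298 0.0846] {'FL': array([ 0.5039,  0.1709, -0.0017]), 'FR': array([0.5064, 0.0752, 0.0051]), 'BL': array([0.5979, 0.1747, 0.0175]), 'BR': array([0.6004, 0.079 , 0.0244])}
15.95 F [ 1.7  0.2 -2.7] M [0.55 0.29 0.07] q [ 0.32  0.43 -1.12  2.25  1.37  0.9  -0.48] w 0.0428
```

>>> drive_tool(
  deltas=[
    [0.1,3.3,2.2,-2.5,-0.9,1.8,-1],
    [0.1,3.3,2.2,-2.5,-0.9,1.8,-1],
    [0.1,3.3,2.2,-2.5,-0.9,1.8,-1],
    [2,0.1,-0.2,-0.5,4.4,-3.9,-1],
    [2,0.1,-0.2,-0.5,4.4,-3.9,-1],
    [2,0.1,-0.2,-0.5,4.4,-3.9,-1],
    [2,0.1,-0.2,-0.5,4.4,-3.9,-1],
  ],
)

```text
t: 16.53
position: [0.5379, 0.1147, 0.1565]
tcp_rot: [-1.799, -1.066, 0.627]
contact_force: [0.6, -0.4, 6.1]
gripper_width: 0.0423
```

```bash
python3 - <<'E'
from plan import *
a=(np.load('T2.npy'),np.load('B2.npy'))
tinnow(*a);setdown(*a,'FL',1)
E
```

```text
tilt 4.2 yaw -0.178 mid [0.537  0.119  0.0778] {'FL': array([ 0.5037,  0.1736, -0.0006]), 'FR': array([ 0.4867,  0.0791, -0.0004]), 'BL': array([0.598 , 0.1566, 0.0064]), 'BR': array([0.5809, 0.0621, 0.0066])}
16.53 F [ 0.6 -0.4  6.1] M [-0.56  0.38 -0.02] q [ 0.37  0.48 -1.12  2.13  1.16  0.95 -0.41] w 0.0423
setdown rows 1 [ 3.98 -0.48  1.18  3.36  8.13 -8.  ]
```

>>> drive_tool(
  deltas=[
    [2,-0.2,0.6,1.7,4.1,-4,-1],
    [1.6,-0.2,0.5,1.3,3.6,-3,-1],
  ],
)

```text
t: 16.7
position: [0.5486, 0.1116, 0.1536]
tcp_rot: [-1.754, -1.024, 0.67]
contact_force: [-7.8, 4.2, 22.7]
gripper_width: 0.0429
```

```bash
python3 - <<'E'
from plan import *
a=(np.load('T2.npy'),np.load('B2.npy'))
tinnow(*a);setdown(*a,'FL',1)
E
```

```text
tilt 0.4 yaw -0.179 mid [0.5427 0.1172 0.0752] {'FL': array([ 0.5045,  0.173 , -0.0001]), 'FR': array([ 0.4874,  0.0785, -0.0003]), 'BL': array([0.5989, 0.1559, 0.0006]), 'BR': array([0.5819, 0.0614, 0.0004])}
16.7 F [-7.8  4.2 22.7] M [ 0.08  0.81 -0.13] q [ 0.4   0.52 -1.13  2.08  1.09  0.97 -0.3 ] w 0.0429
setdown rows 1 [ 0.32 -0.09  0.21  0.61  0.97 -0.51]
```

```bash
python3 - <<'E'
from plan import *
T1,B1=np.load('T2.npy'),np.load('B2.npy')
B=pose()@np.linalg.inv(T1)@B1; c=(B@[0,0,0,1])[:2]; y=np.arctan2(B[1,0],B[0,0])
np.save('T3.npy',pose()); np.save('B3.npy',tinT(c,y)); print(c,y)
for t3 in (18,22,26): print(walk(c,y,[('FR',np.radians(t3))]))
rows(c,y,'FR')
E
```

```text
[0.5432 0.1172] -0.1788895770707004
[('FR', np.float64(18.0), array([0.5285, 0.1326]), np.float64(0.135))]
[('FR', np.float64(22.0), array([0.5246, 0.1353]), np.float64(0.205))]
[('FR', np.float64(26.0), array([0.5206, 0.1377]), np.float64(0.275))]
P [0.4874 0.0785 0.    ] tip 2deg row [-1.43  0.53 -1.3  -3.77 -3.61  2.66]
down 1mm (tool) flat [-0.01  0.92  0.39] tipped [-0.15  0.84  0.51]
yaw+4deg row [ 0.62 -3.37 -2.06  0.84 -1.2   2.21] yaw-4deg row [-0.62  3.37  2.06 -1.01  1.14 -2.17]
```

5 to 6 swing rows (about 22°) will land it on the card's centre.

>>> drive_tool(
  deltas=[
    [-1.4,0.5,-1.3,-3.8,-3.6,2.7,-1],
    [-1.4,0.5,-1.3,-3.8,-3.5,2.8,-1],
    [-1.4,0.5,-1.3,-3.8,-3.5,2.8,-1],
    [-1.4,0.5,-1.3,-3.8,-3.5,2.8,-1],
    [-1.4,0.5,-1.3,-3.8,-3.5,2.8,-1],
    [-1.4,0.5,-1.3,-3.8,-3.5,2.8,-1],
    [0.6,-3.4,-2,0.9,-1,2.4,-1],
  ],
)

```text
t: 17.28
position: [0.515, 0.1045, 0.1637]
tcp_rot: [-1.759, -1.242, 0.497]
contact_force: [0.8, 1.5, 0.1]
gripper_width: 0.0428
```

```bash
python3 - <<'E'
from plan import *
tinnow(np.load('T3.npy'),np.load('B3.npy'))
E
```

```text
tilt 12.6 yaw -0.117 mid [0.5252 0.1157 0.0862] {'FL': array([0.4984, 0.1745, 0.0084]), 'FR': array([ 0.4891,  0.0795, -0.001 ]), 'BL': array([0.5919, 0.1635, 0.0271]), 'BR': array([0.5826, 0.0685, 0.0177])}
17.28 F [0.8 1.5 0.1] M [0.02 0.44 0.04] q [ 0.48  0.35 -1.15  2.31  1.36  0.71 -0.59] w 0.0428
```

>>> drive_tool(
  deltas=[
    [0.6,-3.4,-2,0.9,-1.1,2.3,-1],
    [0.6,-3.4,-2,0.9,-1.1,2.3,-1],
    [0.6,-3.4,-2,0.9,-1.1,2.4,-1],
    [0.6,-3.4,-2,0.9,-1,2.4,-1],
  ],
)

```text
t: 17.62
position: [0.5043, 0.1127, 0.1637]
tcp_rot: [-1.589, -1.519, 0.671]
contact_force: [3.2, 0.4, -2.7]
gripper_width: 0.0432
```

```bash
python3 - <<'E'
from plan import *
a=(np.load('T3.npy'),np.load('B3.npy'))
tinnow(*a);setdown(*a,'FR',6)
E
```

```text
tilt 12.6 yaw 0.185 mid [0.5112 0.1258 0.0862] {'FL': array([0.4687, 0.1733, 0.0077]), 'FR': array([ 0.488 ,  0.0796, -0.0008]), 'BL': array([0.5611, 0.1906, 0.0268]), 'BR': array([0.5804, 0.097 , 0.0183])}
17.62 F [ 3.2  0.4 -2.7] M [-0.09  0.35  0.11] q [ 0.63  0.31 -1.19  2.36  1.43  0.48 -0.33] w 0.0432
setdown rows 6 [ 1.51 -0.47  1.37  3.77  3.95 -2.82]
```

>>> drive_tool(
  deltas=[
    [1.5,-0.5,1.3,3.7,4,-2.8,-1],
    [1.5,-0.5,1.3,3.7,3.9,-2.8,-1],
    [1.5,-0.5,1.3,3.7,3.9,-2.8,-1],
    [1.5,-0.5,1.3,3.7,3.9,-2.8,-1],
  ],
)

```text
t: 17.95
position: [0.5211, 0.124, 0.1574]
tcp_rot: [-1.578, -1.424, 0.828]
contact_force: [1.5, 2.3, -2.1]
gripper_width: 0.0427
```

```bash
python3 - <<'E'
from plan import *
a=(np.load('T3.npy'),np.load('B3.npy'))
tinnow(*a);setdown(*a,'FR',1)
E
```

```text
tilt 4.2 yaw 0.199 mid [0.5186 0.1305 0.0788] {'FL': array([0.4665, 0.1713, 0.0022]), 'FR': array([ 0.4857,  0.0772, -0.0006]), 'BL': array([0.5604, 0.1902, 0.0086]), 'BR': array([0.5796, 0.0961, 0.0057])}
17.95 F [ 1.5  2.3 -2.1] M [0.33 0.26 0.11] q [ 0.55  0.41 -1.19  2.23  1.17  0.68 -0.04] w 0.0427
setdown rows 1 [ 3.01 -1.04  2.68  7.49  7.94 -5.35]
```

>>> drive_tool(
  deltas=[
    [1.5,-0.5,1.3,3.7,4,-2.7,-1],
    [1.3,-0.5,1.1,3,3.4,-2.3,-1],
  ],
)

```text
t: 18.12
position: [0.53, 0.1304, 0.1533]
tcp_rot: [-1.57, -1.377, 0.9]
contact_force: [1.1, 0.9, -0.2]
gripper_width: 0.0429
```

```bash
python3 - <<'E'
from plan import *
a=(np.load('T3.npy'),np.load('B3.npy'))
tinnow(*a);setdown(*a,'FR',1)
save('top','top7.png'); save('scene','scene7.png')
im=cv2.imread('pics/scene7.png')[230:350,270:390]; cv2.imwrite('pics/i.png',cv2.resize(im,(600,600),interpolation=2))
E
```

```text
tilt 0.3 yaw 0.202 mid [0.523  0.1338 0.0747] {'FL': array([ 0.4666,  0.1715, -0.0003]), 'FR': array([ 0.4858,  0.0774, -0.0006]), 'BL': array([0.5606, 0.1907, 0.    ]), 'BR': array([ 0.5799,  0.0967, -0.0002])}
18.12 F [ 1.1  0.9 -0.2] M [0.17 0.06 0.14] q [ 0.5   0.47 -1.18  2.16  1.11  0.78  0.03] w 0.0429
setdown rows 1 [ 0.13 -0.09  0.21  0.61  0.36 -0.22]
```

View pics/i.png

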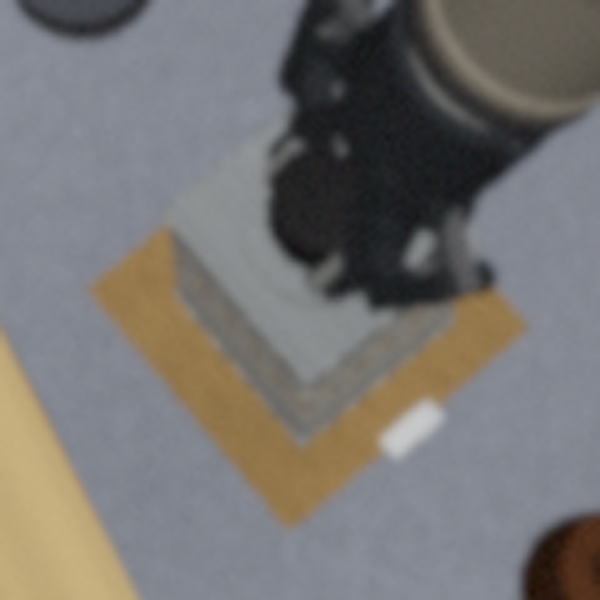

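>>> drive_tool(
  deltas=[
    [0.1,0,0.1,0.3,0.5,0,-1],
    [0,0,0,0,0,0,1],
    [0,0,0,0,0,0,1],
    [0,0,0,0,0,0,1],
    [0,0,0,0,0,0,1],
    [0,0,0,0,0,0,1],
    [0,0,0,0,0,0,1],
  ],
)

```text
t: 18.8
position: [0.5288, 0.1288, 0.1529]
tcp_rot: [-1.573, -1.378, 0.898]
contact_force: [0.1, -0.1, 0.5]
gripper_width: 0.0855
```

```bash
python3 - <<'E'
from plan import *
tinnow(np.load('T3.npy'),np.load('B3.npy')); print(pose())
E
```

```text
tilt 0.3 yaw 0.201 mid [0.5221 0.1322 0.0743] {'FL': array([ 0.4659,  0.1698, -0.0009]), 'FR': array([ 0.485 ,  0.0757, -0.001 ]), 'BL': array([ 0.5599,  0.189 , -0.0004]), 'BR': array([ 0.5791,  0.0949, -0.0005])}
18.8 F [ 0.1 -0.1  0.5] M [ 0.02  0.41 -0.03] q [ 0.5   0.47 -1.18  2.17  1.11  0.77  0.03] w 0.0855
[[ 0.1391  0.3892 -0.9106  0.5288]
 [ 0.9902 -0.0441  0.1324  0.1288]
 [ 0.0113 -0.9201 -0.3915  0.1529]
 [ 0.      0.      0.      1.    ]]
```

>>> drive_tool(
  deltas=[
    [0,0,0,0,-10,0,1],
    [0,0,0,0,-15,0,1],
    [0,0,0,0,-20,0,1],
    [0,0,0,0,-20,0,1],
    [0,0,0,0,-20,0,1],
    [0,0,0,0,-20,0,1],
    [0,0,0,0,-20,0,1],
    [0,0,0,-20,-15,0,1],
    [0,0,0,-30,0,0,1],
    [0,0,0,-30,0,0,1],
    [0,0,0,-30,0,0,1],
    [0,0,0,0,0,0,1],
  ],
)

```text
t: 19.8
position: [0.4588, 0.0382, 0.2787]
tcp_rot: [-1.571, -1.377, 0.91]
contact_force: [-0.6, 0.4, 0.5]
gripper_width: 0.0855
```

```bash
python3 - <<'E'
from plan import *
o=r.get_obs(); print(o['t'],o['contact_force'],o['joint_pos'])
a=save('top','top8.png'); b=save('scene','scene8.png')
im=np.hstack([cv2.resize(a,(400,300)),cv2.resize(b,(400,300))]); im2=np.hstack([cv2.resize(a[170:290,230:390],(400,300),interpolation=2),cv2.resize(b[230:350,250:410],(400,300),interpolation=2)])
cv2.imwrite('pics/j.png',np.vstack([im,im2])[:,:,::-1])
print(T0load and (proj('top',[[.466,.17,0],[.485,.076,0],[.466,.17,.15],[.485,.076,.15]])-[230,170])*2.5)
E
```

```text
19.8 [-0.6254  0.3858  0.4711] [ 0.9242 -0.1514 -1.1068  2.1941 -0.017   0.6372  1.2428]
[[100.1568 236.4561]
 [195.5754 216.0623]
 [ 82.4815 218.4132]
 [193.3119 194.7806]]
```

View pics/j.png

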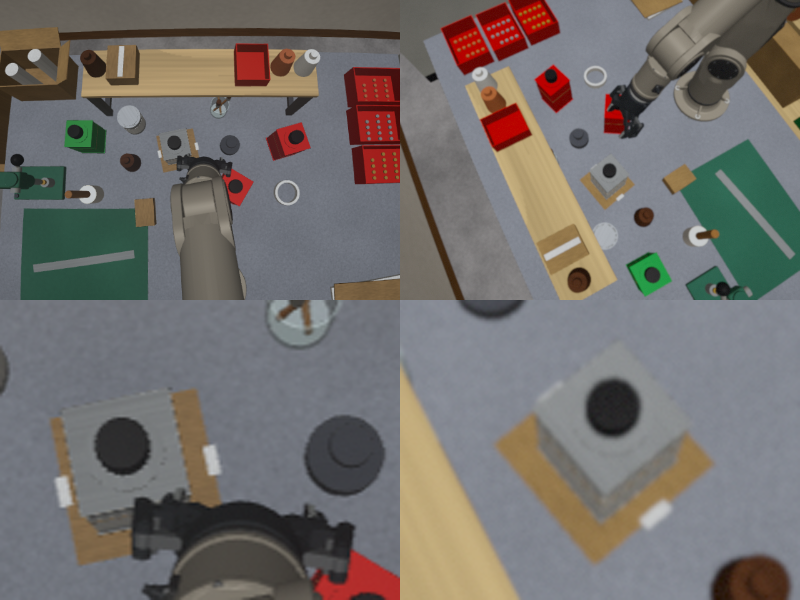

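```bash
python3 - <<'E'
from workcell import r
print(r.close_job())
E
```

```text
the job is handed in; nothing more can be done
None
```

The grey tin stands upright on the drip card and the job is handed in at about 20 s, with the gripper open and clear. One moment in the walk, described below, may have broken the rule against lifting.

- **How it was moved:** I gripped the tin by its cap, tipped it about 12° forward, and swung it in four steps on alternate front corners: left about 25°, right about 48°, left about 41°, right about 22°. I set it down flat between swings. Before the first swing I gripped the cap once, let go and regripped it to get better joint range; the tin was not walked in that grip.
- **Last checks:**
  - By arm pose, the tin was centred at about (0.522, 0.132) with yaw 0.20. From the pictures, the card is centred at about (0.525, 0.132) with yaw 0.20.
  - Both final pictures show the tin upright with card visible around it. In the top view the gripper hides the front right corner.
  - I saw nothing else moved in those pictures, but I did not measure the other things again.
- **What disagreed:** At the end of the first set-down the tool briefly carried 7.2 N. The arm pose put the tin's corners 0.5 to 1.4 mm above the bench at that moment. The tin may have been almost or just unweighted before I pressed it back down (24 N).

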